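# Put the scoop away in the lidded utensil chest

## Task

The hand scoop on the sheet tray belongs in the steel utensil chest. Raise the chest's lid past the lock point of its folding stay, so that it stands propped by itself, and lay the scoop inside without dropping it while the lid is propped; then ease the stay's knee (blue knob) up and forward past its lock so that it folds, and let the lid down under control, without slamming, until it is fully shut with the scoop inside. Leave everything else where it is.

Things in the scene. Friction and masses are not known exactly. Their poses are not given: they have to be found in the camera images.
- chest: Stainless utensil chest fixed on the bench: open box 200 mm deep (its x), 300 mm wide (its y), rim 105 mm above the bench, walls 6 mm, inner floor 55 mm above the bench. Origin: centre of its underside. -x face: front, nearest the robot; +x edge: lid hinge; the stay is outside its -y end. A pastry brush lies inside along the rear wall, taking the rear 70 mm of the floor.
- chest_floor (a point): Centre of the chest's inner floor.
- lid_hinge (a point): Middle of the lid's hinge line, at the rear edge of the rim; the hinge runs along the chest's y.
- lid (a joint): Lid angle, rad: 0 shut, grows as the front edge rises; 1.36 is as far as the stay lets it go (stay straight), about 1.35 resting on the locked stay. The lid is a steel slab 200 x 300 x 12 mm, about 0.75 kg; when not propped it falls shut under its own weight.
- lid_handle (a point): Middle of the lid's handle, a round black bar 12 mm thick and 130 mm long, parallel to the hinge, 40 mm in front of the lid's front edge (240 mm from the hinge line), on two end brackets. With the lid shut it is 111 mm above the bench.
- stay_foot (a point): Point on the axis (chest's y) of the stay's fixed lower pivot on the chest's -y end, in line with the knob's middle. The knob travels about it on a circle of radius 79.4 mm in the chest's x-z plane. Elevation of the knob from here, turning up from the chest's front direction: lid shut 15 deg, lid at 0.9 rad 71 deg, stay straight 122 deg, locked 128 deg.
- stay_knob (a point): Middle of the blue knob on the stay's knee, a cylinder free to turn on its pin, 18 mm thick, 40 mm long, axis along the chest's y, 36 mm outside the chest's -y end (it spans 16 to 56 mm). About 3 N forward and up, towards the chest's front, breaks the lock (the lid rises a little); beyond straight the lid's weight draws the knob on to the front, so it must be held back or the lid slams.
- stay_knee (a joint): Bend of the stay's knee, rad: 0 as folded with the lid shut, 2.62 with the two links in line, 2.83 locked (past straight, against its stop). A light spring and gravity carry it from straight into the lock.
- tray: Dark steel sheet tray 400 mm (its x) by 300 mm (its y), rim 18 mm high, floor 4 mm thick, fixed on the bench. Origin: centre of its underside.
- scoop: Steel hand scoop, 193 mm long, 0.16 kg, lying on the tray: a trough 95 mm long, about 76 mm wide at the top and 38 mm high, open upward and at its +x end, with a round white handle 20 mm thick along -x, axis 26 mm above its underside. Origin: underside, at the back of the trough, where the handle begins.
- scoop_grip (a point): Middle of the scoop's handle (45 mm behind the origin, 26 mm above the underside).
- spatula: Spatula with wooden handle, 170 mm long, lying on the tray; to be left alone. Origin: its middle, underside.
- sieve: Steel drum sieve, 160 mm across, 70 mm high, standing on the tray; to be left alone. Origin: centre of its underside.
- brush: Pastry brush 170 mm long lying inside the chest along the rear wall; stays in the chest. Origin: its middle, underside.
- shaker: Clear shaker jar, 56 mm across, 100 mm high, behind the tray and chest; to be left alone.
- oil: Amber bottle, 66 mm across, 210 mm high, at the left; to be left alone.
- bowl: Steel mixing bowl, 170 mm across, 75 mm high, at the right; to be left alone.
- cup: White mug, 76 mm across, 85 mm high, at the left; to be left alone.
Mind the look-alikes: they are no part of the job. Leave any black or purple look-alike of the scoop alone.

How it is judged:
By the outcome, as a careful person would: the job done as asked, in the order asked, and still so for the second after the job is handed in, with the robot touching nothing.
It also fails if it takes over 72 s, if anything falls off the work surface, if the arm or the gripper's body presses on something with over 40 N, if the wrist force passes 120 N, or if a joint passes its speed limit or range.

## Robot

A 6-joint arm with a two-finger parallel gripper is mounted at the origin on the work surface. World frame = base frame: x ahead of the robot, y to its left, z up, the work surface at z = 0. Lengths are in m, angles in rad, forces in N, time in s.
With the tool pointing down it reaches from about 0.3 to 0.775 m from the base axis. Payload 14.6 kg.
Tool frame: the origin (TCP) lies on the front face of the gripper's body, between the roots of the fingers; the fingertips stand 97 mm ahead of it and the grasp point (between the pads) lies 78 mm ahead of it; z points along the fingers, y is the direction in which the jaws open and shut (so a half turn about z gives the same grasp; the last joint's range is limited). The gripper opens to 94 mm and grips with 3 to 60 N. Pads are 16 mm wide; open, the fingers measure 119 mm over their backs; the gripper's body (75 mm by 177 mm) begins 78 mm behind the grasp point.
Start: joints at [-1.37, 0.3, 1.521, -0, 1.321, -0.067], TCP at [0.146, -0.53, 0.303] pointing down, gripper open.
Joint ranges: [-3.03, 3.03], [-0.79, 2.21], [0.23, 2.52], [-1.04, 4.18], [0, 3.07], [-2.55, 2.55]. Speed limits (rad/s): [2.22, 2.22, 2.57, 3.14, 3.14, 3.14].

## Interface

Orientations are given as [roll, pitch, yaw] about the fixed x, y, z axes, in that order (R = Rz(yaw) Ry(pitch) Rx(roll)).
In Python, from station import ctrl gives the robot as it stands. The module is installed in compiled form; this text tells all that it offers.
- The arm moves only by the shell command python3 -m pendant 'ROWS' [FORCE]. ROWS is JSON, a list of rows, each an object of numbers: "rx", "ry", "rz": the turn, a rotation vector about the tool's x, y, z each as a share of 4 degrees, from -1 to 1; "tx", "ty", "tz": the shift along the tool's x, y, z each as a share of 0.04 m, from -1 to 1; "grip": the gripper command: -1 is fully open, 1 is shut, values between are in proportion. A call has 1 to 8 rows; each row shifts and turns the pose as measured when the row begins, along the tool's axes as they then stand; what a row does not reach is not made up. A row lasts 1/12 s, in which the tool goes at most 41.7 mm and 7.16 degrees, less where a joint would pass 70% of its speed; a pose out of reach is approached as far as the arm can. A call with a number of a shift or a turn outside -1 to 1 is refused whole. A call with a gripper value outside its range is refused whole. The fingers move at their own pace and stop on an object; FORCE is the grip in N (left out, the last holds). Time passes only in rows, so rows that do not move let the fingers close. It gives the time, the measured TCP pose, the force and the opening at its end, in the units of the state.
- ctrl.get_obs(): the state, without advancing time (a new reading comes with each control period).
- ctrl.camera(name): name is "scene" or "top"; returns a dict with "pixels" (420x560x3 uint8, blue, green, red), "fx", "fy", "cx", "cy" (pixels), "world_from_camera" (4x4, takes a point from camera to world coordinates). Camera axes: x right, y up, looking along -z (the intrinsics and any distortion apply to the point x, -y, -z); pixel columns grow to the right and rows downward; lengths in m; the calibration is good to about 2 mm. A picture is of the moment at which its call begins. There is no depth.
- ctrl.hand_in(): hands the job in, once; it reports no verdict.
The state is a dict: "time_s": time; "qpos": joint angles; "joint_vel": joint speeds; "tau": joint torques, N m; "ee_pos": TCP position; "eef_rot": TCP orientation; "force": force on the tool from outside, world axes, zero at the start; "moment": the same for the moment, N m; "grip_width": finger opening in m.
Only numpy, scipy, OpenCV 4.12 (cv2) and the standard library are available. Lean on these libraries where they do the work, as an engineer would, in place of code of your own. Each camera call takes 0.05 s, during which the arm holds its last target.

## Working session

There is one attempt and no reset: what is moved stays moved. The work goes in short steps, Python scripts to look and compute and a shell command to move; the robot and the scene stay as the last step left them, time stands still between calls to the robot, and variables do not carry over. Pictures are saved under pics/ and viewed, and the job is handed in when it is done.

```bash
mkdir -p pics; cat > h.py <<'E'
import numpy as np, cv2
from station import ctrl
def cam(n):
    c=ctrl.camera(n); return c
def save(c,p): cv2.imwrite('pics/'+p,c['pixels'])
def ray(c,u,v):
    T=np.array(c['world_from_camera']); d=np.array([(u-c['cx'])/c['fx'],-(v-c['cy'])/c['fy'],-1.])
    return T[:3,3],T[:3,:3]@d
def onz(c,u,v,z):
    o,d=ray(c,u,v); return o+d*(z-o[2])/d[2]
def proj(c,p):
    T=np.linalg.inv(np.array(c['world_from_camera'])); q=T[:3,:3]@np.array(p)+T[:3,3]
    return c['cx']+c['fx']*q[0]/-q[2], c['cy']-c['fy']*q[1]/-q[2]
E
python3 - <<'E'
from h import *
for n in('scene','top'):
    c=cam(n); save(c,n+'0.png'); print(n,{k:(v if k!='pixels' else 0) for k,v in c.items()})
print(ctrl.get_obs())
E
```

```text
scene {'pixels': 0, 'fx': 428.7531754743641, 'fy': 428.7531754743641, 'cx': 279.9898606212974, 'cy': 205.02688528424625, 'world_from_camera': array([[-0.7904126 , -0.53569943,  0.29710948,  0.94590094],
       [ 0.61250923, -0.68404755,  0.39612043,  0.49129179],
       [-0.00896448,  0.49508088,  0.86880065,  1.28929407],
       [ 0.        ,  0.        ,  0.        ,  1.        ]])}
top {'pixels': 0, 'fx': 481.26176040246526, 'fy': 481.26176040246526, 'cx': 279.49020840005517, 'cy': 214.0819557903322, 'world_from_camera': array([[ 0.01551365,  0.98871976, -0.14897165,  0.28113171],
       [-0.99985025,  0.01648278,  0.00527297, -0.0299266 ],
       [ 0.00766895,  0.14886754,  0.98882741,  1.66988864],
       [ 0.        ,  0.        ,  0.        ,  1.        ]])}
{'time_s': 0.1, 'qpos': array([-1.36963267e+00,  3.00405681e-01,  1.52150022e+00, -3.99971885e-05,
        1.32069293e+00, -6.65949202e-02]), 'joint_vel': array([ 0.00121547, -0.0027569 , -0.00454456, -0.00065143, -0.00064087,
        0.00036403]), 'tau': array([-3.99223090e-04, -5.32644761e+01, -3.53284800e+01,  7.09098321e-02,
        2.34447228e-02, -6.20206674e-05]), 'ee_pos': array([ 0.14548133, -0.53027657,  0.30215637]), 'eef_rot': array([-3.14058613e+00, -2.82996895e-05,  2.67768483e-01]), 'force': array([-0.67105055, -0.04334266,  0.49649831]), 'moment': array([ 0.05396995,  0.02161485, -0.02530452]), 'grip_width': 0.09413139215055467}
```

View pics/scene0.png

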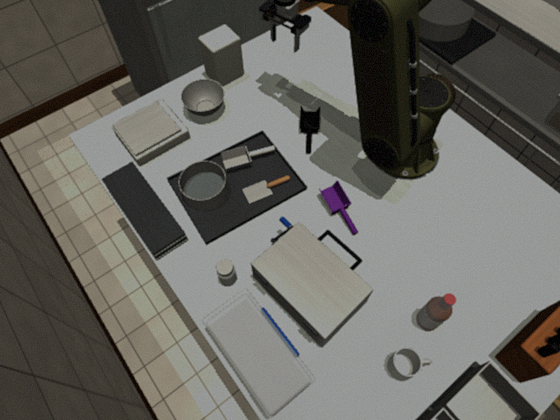

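View pics/top0.png

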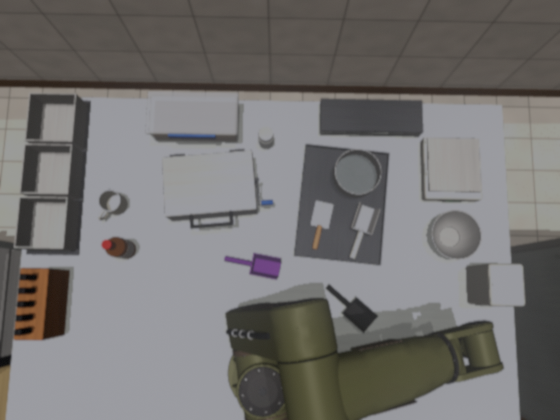

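Candidates for the scoop, in top pixels:
- Steel with white handle on the tray, (363,225)
- Purple look-alike, (265,266)
- Black look-alike, (355,308)
- Wooden-handled spatula, (320,222)

By the description it is the steel one on the tray. I'll check it in a close crop.

```bash
python3 - <<'E'
from h import *
c=cam('top'); im=c['pixels']
a=cv2.resize(im[185:270,290:400],None,fx=7,fy=7,interpolation=cv2.INTER_CUBIC); cv2.imwrite('pics/c1.png',a[:600])
a=cv2.resize(im[140:240,150:285],None,fx=5.9,fy=5.9,interpolation=cv2.INTER_CUBIC); cv2.imwrite('pics/c2.png',a)
s=cam('scene'); im=s['pixels']
a=cv2.resize(im[130:250,170:330],None,fx=5,fy=5,interpolation=cv2.INTER_CUBIC); cv2.imwrite('pics/c3.png',a)
# blue knob mask
for n,q in(('top',c),('scene',s)):
    h=cv2.cvtColor(q['pixels'],cv2.COLOR_BGR2HSV); m=cv2.inRange(h,(100,120,50),(122,255,255))
    k,l,st,ce=cv2.connectedComponentsWithStats(m)
    for i in range(1,k):
        if st[i,4]>8: print(n,st[i],ce[i])
E
```

```text
top [170 135  37   2  45] [187.37777778 135.62222222]
top [262 201  10   3  24] [267.         202.08333333]
scene [280 217  11  11  55] [284.74545455 221.70909091]
scene [262 308  37  47 124] [280.36290323 331.26612903]
```

View pics/c1.png

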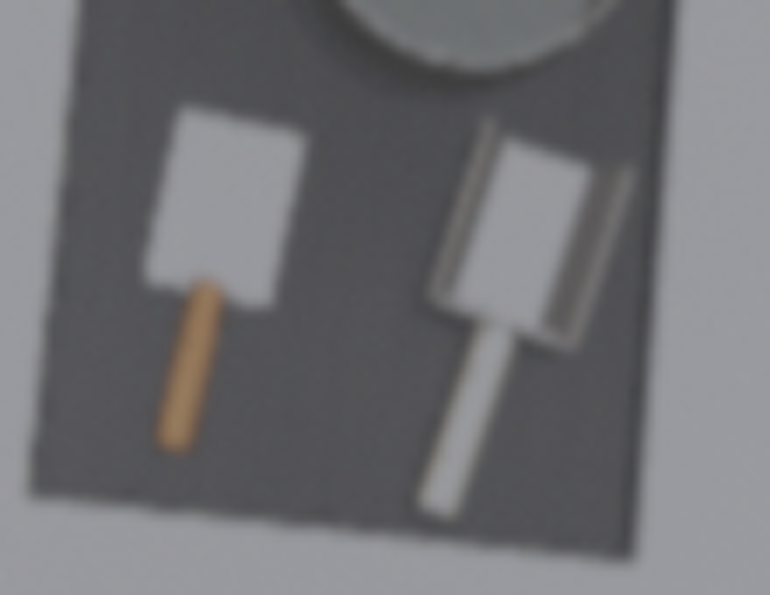

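View pics/c2.png

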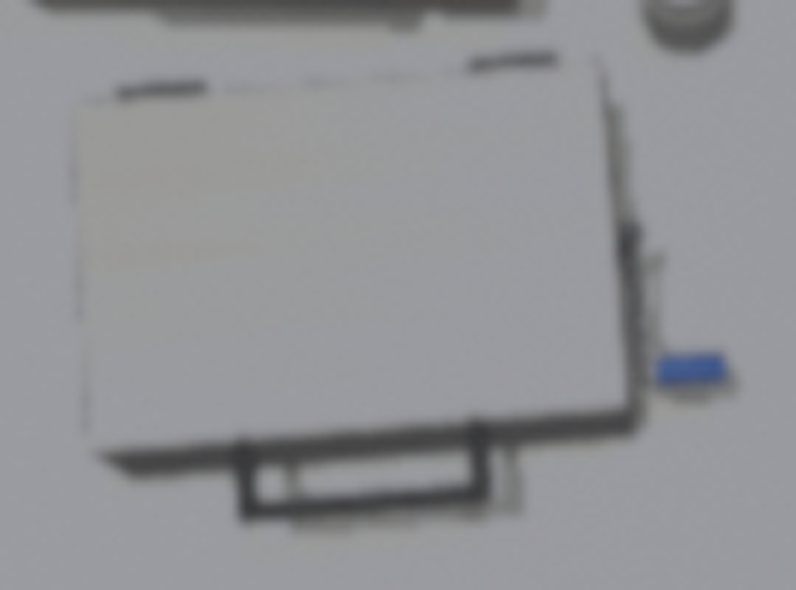

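View pics/c3.png

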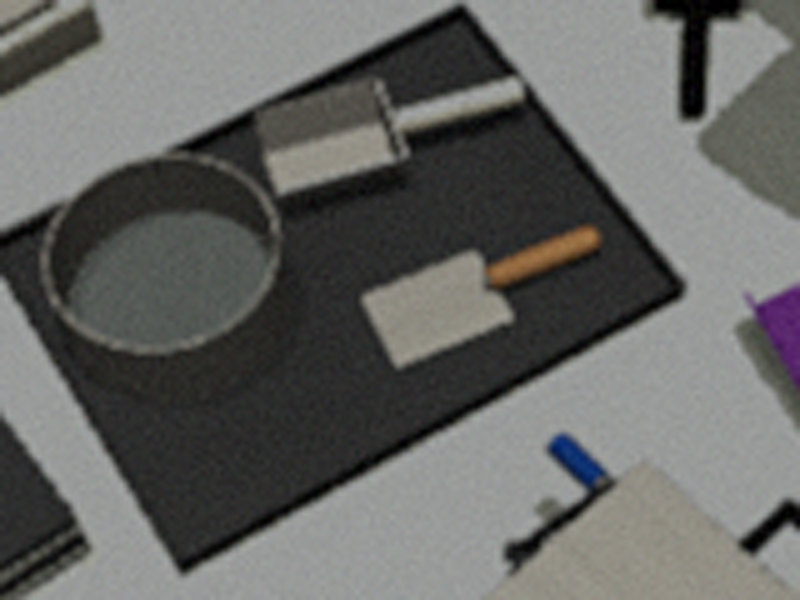

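The crop shows a steel trough with a white handle, at top (353–361, 231–258), so this is the scoop. The chest lid, handle and blue knob (267,202) are clear. Next, positions.

```bash
python3 - <<'E'
from h import *
np.set_printoptions(precision=4,suppress=True)
c=cam('top')
A=[onz(c,u,v,.111) for u,v in((191.7,226.3),(232.3,222.4))]; print('bar',A,np.linalg.norm(A[0]-A[1]))
L=[onz(c,u,v,.117) for u,v in((166.4,216.6),(257.1,209.7),(251.4,150.5),(163,157))]; print('lid',np.array(L)); print([np.linalg.norm(L[i]-L[(i+1)%4]) for i in range(4)])
S=[onz(c,u,v,.04) for u,v in((361.4,231.4),(352.4,258.1))]; print('scoop',S,np.linalg.norm(S[0]-S[1]),np.arctan2(*(S[0]-S[1])[[1,0]]))
# knob two views
s=cam('scene')
o1,d1=ray(c,267,202.1);o2,d2=ray(s,284.7,221.7)
t=np.linalg.lstsq(np.c_[d1,-d2],o2-o1,rcond=None)[0]; print('knob',o1+t[0]*d1,o2+t[1]*d2)
T=[onz(c,290+u/7,185+v/7,.018) for u,v in((32,495),(635,555))];print('tray front',T,np.linalg.norm(T[0]-T[1]))
# scoop handle via scene: crop off 170,130 scale5
S=[onz(s,170+u/5,130+v/5,.035) for u,v in((400,118),(520,88))]; print(S)
H=[onz(s,a,b,.111) for a,b in((319,235),(357,268))];print(H)
ax=(L[0]+L[3]-L[1]-L[2])/2; y=ax/np.linalg.norm(ax); print('chest y',y,np.arctan2(-y[0],y[1]))
E
```

```text
bar [array([0.471 , 0.2472, 0.111 ]), array([0.486 , 0.1154, 0.111 ])] 0.13265393564260203
lid [[0.5007 0.3297 0.117 ]
 [0.5283 0.0351 0.117 ]
 [0.7275 0.0586 0.117 ]
 [0.7    0.351  0.117 ]]
[np.float64(0.2958462129665338), np.float64(0.20051173765987126), np.float64(0.2937209232899307), np.float64(0.20052247705218929)]
scoop [array([ 0.4716, -0.3189,  0.04  ]), array([ 0.3802, -0.2875,  0.04  ])] 0.09659777204050113 -0.3307812255034439
knob [0.5589 0.0039 0.0896] [0.5611 0.0014 0.0899]
tray front [array([ 0.3866, -0.0927,  0.018 ]), array([ 0.362 , -0.3879,  0.018 ])] 0.29624874289571274
[array([ 0.4712, -0.3167,  0.035 ]), array([ 0.3865, -0.2845,  0.035 ])]
[array([0.5138, 0.11  , 0.111 ]), array([0.4956, 0.2594, 0.111 ])]
chest y [-0.0935  0.9956  0.    ] 0.09360206018651276
```

```bash
cat >> h.py <<'E'
from scipy.spatial.transform import Rotation as Ro
np.set_printoptions(precision=3,suppress=True)
YAW=0.11; XC=np.array([np.cos(YAW),np.sin(YAW),0]); YC=np.array([-np.sin(YAW),np.cos(YAW),0]); Z=np.array([0,0,1.])
C=np.array([.614,.1936,0])
def loc(x,y,z): return C+x*XC+y*YC+z*Z
def Rtool(zt,xt):
    zt=zt/np.linalg.norm(zt); xt=xt-zt*(xt@zt); xt/=np.linalg.norm(xt)
    return np.c_[xt,np.cross(zt,xt),zt]
def cur():
    o=ctrl.get_obs(); return np.array(o['ee_pos']),Ro.from_euler('xyz',o['eef_rot']).as_matrix(),o
def plan(p1,R1,n,start=None):
    """rows in tool units to a target pose over n rows"""
    p,R,o=cur() if start is None else (*start,None)
    w=Ro.from_matrix(R.T@R1).as_rotvec()
    for i in range(n):
        Ri=R@Ro.from_rotvec(w*i/n).as_matrix()
        t=Ri.T@(p1-p)/n/.04; 
        r=np.degrees(w)/n/4
        print('t',t.round(2),'r',r.round(2))
def st():
    p,R,o=cur(); print('t',round(o['time_s'],2),'p',p,'z',R[:,2],'x',R[:,0],'q',o['qpos'],'F',o['force'],'w',round(o['grip_width'],4))
E
python3 - <<'E'
from h import *
st()
p,R,o=cur()
Rd=Rtool(-Z,YC)
print(Ro.from_matrix(R.T@Rd).as_rotvec())
plan(np.array([.42,-.15,.33]),R,1)
E
```

```text
t 0.3 p [ 0.146 -0.53   0.302] z [-0.  0. -1.] x [0.964 0.265 0.   ] q [-1.37   0.3    1.521  0.     1.321 -0.067] F [ 0.338 -0.378  0.703] w 0.0943
[-0.    -0.    -1.413]
t [ 9.13 -7.35 -0.69] r [0. 0. 0.]
```

```bash
python3 - <<'E'
from h import *
p,R,o=cur()
R1=R@Ro.from_rotvec([0,0,-np.radians(56)]).as_matrix()
plan(np.array([.42,-.15,.33]),R1,14)
E
```

```text
t [ 0.65 -0.53 -0.05] r [-0. -0. -1.]
t [ 0.69 -0.48 -0.05] r [-0. -0. -1.]
t [ 0.72 -0.43 -0.05] r [-0. -0. -1.]
t [ 0.75 -0.38 -0.05] r [-0. -0. -1.]
t [ 0.77 -0.33 -0.05] r [-0. -0. -1.]
t [ 0.79 -0.27 -0.05] r [-0. -0. -1.]
t [ 0.81 -0.21 -0.05] r [-0. -0. -1.]
t [ 0.82 -0.16 -0.05] r [-0. -0. -1.]
t [ 0.83 -0.1  -0.05] r [-0. -0. -1.]
t [ 0.84 -0.04 -0.05] r [-0. -0. -1.]
t [ 0.84  0.02 -0.05] r [-0. -0. -1.]
t [ 0.83  0.08 -0.05] r [-0. -0. -1.]
t [ 0.83  0.13 -0.05] r [-0. -0. -1.]
t [ 0.82  0.19 -0.05] r [-0. -0. -1.]
```

```bash
python3 -m pendant '[{"tx":0.65,"ty":-0.53,"tz":-0.05,"rz":-1,"grip":0.3},{"tx":0.69,"ty":-0.48,"tz":-0.05,"rz":-1,"grip":0.3},{"tx":0.72,"ty":-0.43,"tz":-0.05,"rz":-1,"grip":0.3},{"tx":0.75,"ty":-0.38,"tz":-0.05,"rz":-1,"grip":0.3},{"tx":0.77,"ty":-0.33,"tz":-0.05,"rz":-1,"grip":0.3},{"tx":0.79,"ty":-0.27,"tz":-0.05,"rz":-1,"grip":0.3},{"tx":0.81,"ty":-0.21,"tz":-0.05,"rz":-1,"grip":0.3},{"tx":0.82,"ty":-0.16,"tz":-0.05,"rz":-1,"grip":0.3}]' 10
python3 -c "
from h import *
st()"
```

```text
t 0.3 p [ 0.146 -0.53   0.302] z [-0.  0. -1.] x [0.964 0.265 0.   ] q [-1.37   0.3    1.521  0.     1.321 -0.067] F [ 0.338 -0.378  0.703] w 0.0943$[0]: bad value
```

```bash
python3 -m pendant '[{"rx":0,"ry":0,"rz":-1,"tx":0.65,"ty":-0.53,"tz":-0.05,"grip":0.3}]' 10; echo; python3 -m pendant --help | head -20
python3 -c "
from h import *
st()"
```

```text
time_s: 0.38
ee_pos: [0.1632, -0.5048, 0.3036]
eef_rot: [-3.141, 0.0, 0.334]
force: [-0.0, -0.3, -0.2]
grip_width: 0.0902

t 0.38 p [ 0.163 -0.505  0.304] z [-0.001  0.001 -1.   ] x [ 0.945  0.327 -0.   ] q [-1.327  0.256  1.574 -0.001  1.312 -0.09 ] F [-0.029 -0.339 -0.19 ] w 0.0902invalid input: not JSON, or not a number
```

All seven keys are needed in every row.

```bash
python3 -m pendant '[{"rx":0,"ry":0,"rz":-1,"tx":0.69,"ty":-0.48,"tz":-0.05,"grip":0.3},{"rx":0,"ry":0,"rz":-1,"tx":0.72,"ty":-0.43,"tz":-0.05,"grip":0.3},{"rx":0,"ry":0,"rz":-1,"tx":0.75,"ty":-0.38,"tz":-0.05,"grip":0.3},{"rx":0,"ry":0,"rz":-1,"tx":0.77,"ty":-0.33,"tz":-0.05,"grip":0.3},{"rx":0,"ry":0,"rz":-1,"tx":0.79,"ty":-0.27,"tz":-0.05,"grip":0.3},{"rx":0,"ry":0,"rz":-1,"tx":0.81,"ty":-0.21,"tz":-0.05,"grip":0.3},{"rx":0,"ry":0,"rz":-1,"tx":0.82,"ty":-0.16,"tz":-0.05,"grip":0.3},{"rx":0,"ry":0,"rz":-1,"tx":0.83,"ty":-0.1,"tz":-0.05,"grip":0.3}]' 10
python3 -c "
from h import *
st()
plan(np.array([.42,.10,.33]),Rtool(-Z,YC),14)"
```

```text
time_s: 1.05
ee_pos: [0.3223, -0.2767, 0.3196]
eef_rot: [-3.14, -0.001, 0.914]
force: [-0.4, -0.2, 0.0]
grip_width: 0.0372
t 1.05 p [ 0.322 -0.277  0.32 ] z [-0.001  0.002 -1.   ] x [0.61  0.792 0.001] q [-0.796  0.002  1.824  0.001  1.318 -0.14 ] F [-0.426 -0.182  0.015] w 0.0372
t [ 0.64 -0.27 -0.02] r [-0.   -0.   -0.78]
t [ 0.65 -0.24 -0.02] r [-0.   -0.   -0.78]
t [ 0.67 -0.2  -0.02] r [-0.   -0.   -0.78]
t [ 0.68 -0.16 -0.02] r [-0.   -0.   -0.78]
t [ 0.68 -0.13 -0.02] r [-0.   -0.   -0.78]
t [ 0.69 -0.09 -0.02] r [-0.   -0.   -0.78]
t [ 0.69 -0.05 -0.02] r [-0.   -0.   -0.78]
t [ 0.69 -0.01 -0.02] r [-0.   -0.   -0.78]
t [ 0.69  0.02 -0.02] r [-0.   -0.   -0.78]
t [ 0.69  0.06 -0.02] r [-0.   -0.   -0.78]
t [ 0.69  0.1  -0.02] r [-0.   -0.   -0.78]
t [ 0.68  0.14 -0.02] r [-0.   -0.   -0.78]
t [ 0.67  0.17 -0.02] r [-0.   -0.   -0.78]
t [ 0.66  0.21 -0.02] r [-0.   -0.   -0.78]
```

```bash
python3 -m pendant '[{"rx":0,"ry":0,"rz":-0.85,"tx":0.69,"ty":-0.27,"tz":0,"grip":0.3},{"rx":0,"ry":0,"rz":-0.85,"tx":0.7,"ty":-0.24,"tz":0,"grip":0.3},{"rx":0,"ry":0,"rz":-0.85,"tx":0.72,"ty":-0.2,"tz":0,"grip":0.3},{"rx":0,"ry":0,"rz":-0.85,"tx":0.73,"ty":-0.16,"tz":0,"grip":0.3},{"rx":0,"ry":0,"rz":-0.85,"tx":0.73,"ty":-0.13,"tz":0,"grip":0.3},{"rx":0,"ry":0,"rz":-0.85,"tx":0.74,"ty":-0.09,"tz":0,"grip":0.3},{"rx":0,"ry":0,"rz":-0.85,"tx":0.74,"ty":-0.05,"tz":0,"grip":0.3},{"rx":0,"ry":0,"rz":-0.85,"tx":0.74,"ty":-0.01,"tz":0,"grip":0.3}]' 10
python3 -c "
from h import *
st()
bar=np.array([.4765,.180,.111]); zt=.5*XC-.866*Z
print(bar-.138*zt)
plan(bar-.138*zt,Rtool(zt,YC),8)"
```

```text
time_s: 1.72
ee_pos: [0.3809, -0.0337, 0.3211]
eef_rot: [3.139, -0.001, 1.415]
force: [0.3, 0.2, 1.0]
grip_width: 0.0328
t 1.72 p [ 0.381 -0.034  0.321] z [ 0.003  0.    -1.   ] x [0.155 0.988 0.001] q [-0.185 -0.104  1.92   0.001  1.322 -0.029] F [0.309 0.212 1.03 ] w 0.0328
[0.408 0.172 0.231]
t [ 0.65 -0.02  0.28] r [-0.93  0.12 -0.47]
t [ 0.65 -0.01  0.29] r [-0.93  0.12 -0.47]
t [ 0.65 -0.01  0.29] r [-0.93  0.12 -0.47]
t [ 0.64 -0.01  0.3 ] r [-0.93  0.12 -0.47]
t [ 0.64 -0.01  0.3 ] r [-0.93  0.12 -0.47]
t [ 0.64 -0.01  0.31] r [-0.93  0.12 -0.47]
t [ 0.64 -0.01  0.31] r [-0.93  0.12 -0.47]
t [ 0.63 -0.01  0.32] r [-0.93  0.12 -0.47]
```

```bash
python3 -m pendant '[{"rx":-0.97,"ry":0.12,"rz":-0.47,"tx":0.68,"ty":-0.01,"tz":0.29,"grip":0.35},{"rx":-0.97,"ry":0.12,"rz":-0.47,"tx":0.68,"ty":-0.01,"tz":0.29,"grip":0.35},{"rx":-0.97,"ry":0.12,"rz":-0.47,"tx":0.68,"ty":-0.01,"tz":0.29,"grip":0.35},{"rx":-0.97,"ry":0.12,"rz":-0.47,"tx":0.67,"ty":-0.01,"tz":0.3,"grip":0.35},{"rx":-0.97,"ry":0.12,"rz":-0.47,"tx":0.67,"ty":-0.01,"tz":0.3,"grip":0.35},{"rx":-0.97,"ry":0.12,"rz":-0.47,"tx":0.67,"ty":-0.01,"tz":0.31,"grip":0.35},{"rx":-0.97,"ry":0.12,"rz":-0.47,"tx":0.67,"ty":-0.01,"tz":0.31,"grip":0.35},{"rx":-0.97,"ry":0.12,"rz":-0.47,"tx":0.66,"ty":-0.01,"tz":0.32,"grip":0.35}]' 10
python3 - <<'E'
from h import *
st()
bar=np.array([.4765,.180,.111]); zt=.5*XC-.866*Z
plan(bar-.138*zt,Rtool(zt,YC),1)
c=cam('top'); cv2.imwrite('pics/a1.png',cv2.resize(c['pixels'][120:300,120:320],None,fx=4,fy=3.3)[:600])
c=cam('scene'); cv2.imwrite('pics/a2.png',cv2.resize(c['pixels'][150:350,220:440],None,fx=3.5,fy=3))
E
```

```text
time_s: 2.38
ee_pos: [0.4089, 0.1953, 0.2321]
eef_rot: [2.562, 0.001, 1.703]
force: [1.2, -0.7, 1.2]
grip_width: 0.0304
t 2.38 p [0.409 0.195 0.232] z [ 0.543  0.071 -0.837] x [-0.132  0.991 -0.001] q [ 0.426  0.004  2.115 -0.346  0.488  0.556] F [ 1.248 -0.7    1.244] w 0.0304
t [-0.56 -0.1  -0.02] r [ 0.8  -0.16  0.28]
```

View pics/a1.png

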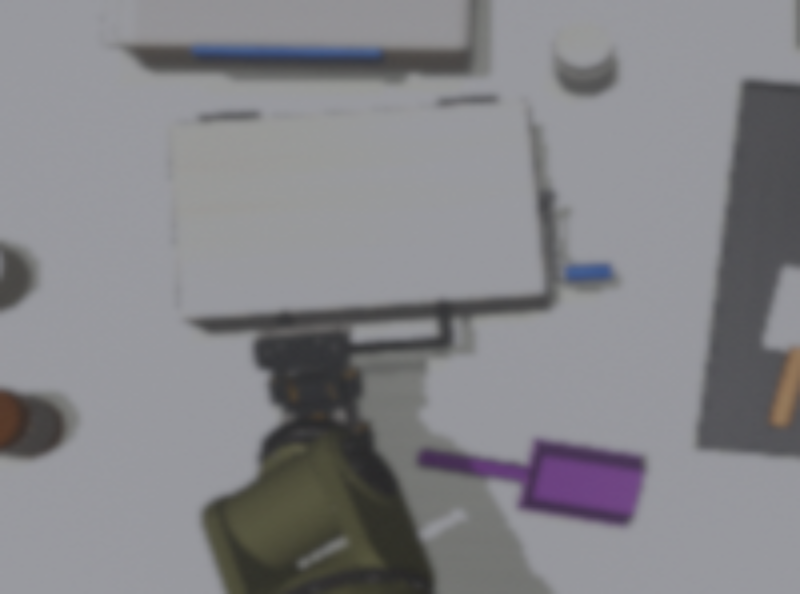

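View pics/a2.png

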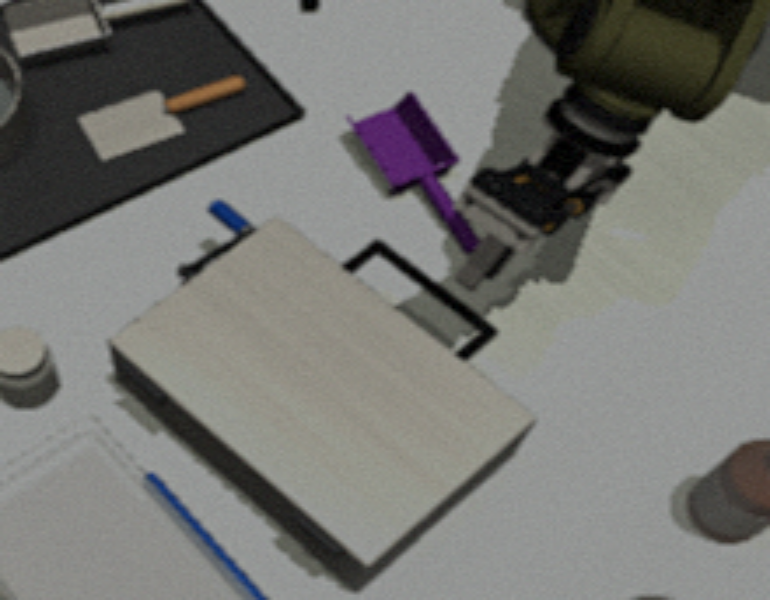

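The hand stands in front of the bar, 22 mm off its middle in chest +y. I'll correct that and advance.

```bash
python3 -m pendant '[{"rx":0.4,"ry":-0.08,"rz":0.14,"tx":-0.3,"ty":-0.05,"tz":0,"grip":0.35},{"rx":0.4,"ry":-0.08,"rz":0.14,"tx":-0.28,"ty":-0.05,"tz":0,"grip":0.35},{"rx":0,"ry":0,"rz":0,"tx":0,"ty":0,"tz":0.5,"grip":0.35},{"rx":0,"ry":0,"rz":0,"tx":0,"ty":0,"tz":0.4,"grip":0.35}]' 10
python3 - <<'E'
from h import *
st()
bar=np.array([.4765,.180,.111]); zt=.5*XC-.866*Z
plan(bar-.078*zt,Rtool(zt,YC),1)
E
```

```text
time_s: 2.82
ee_pos: [0.4253, 0.1741, 0.1987]
eef_rot: [2.625, 0.002, 1.685]
force: [-0.4, -0.4, -0.3]
grip_width: 0.0305
t 2.82 p [0.425 0.174 0.199] z [ 0.491  0.055 -0.869] x [-0.114  0.994 -0.002] q [ 0.354  0.086  2.108 -0.272  0.458  0.454] F [-0.414 -0.386 -0.268] w 0.0305
t [0.01 0.02 0.59] r [-0.1  -0.01  0.06]
```

```bash
python3 -m pendant '[{"rx":0,"ry":0,"rz":0,"tx":0,"ty":0,"tz":0.4,"grip":0.35},{"rx":0,"ry":0,"rz":0,"tx":0,"ty":0.02,"tz":0.25,"grip":0.35},{"rx":0,"ry":0,"rz":0,"tx":0,"ty":0,"tz":0,"grip":0.35}]' 10
python3 - <<'E'
from h import *
st()
bar=np.array([.4765,.180,.111]); zt=.5*XC-.866*Z
plan(bar-.078*zt,Rtool(zt,YC),1)
p,R,o=cur(); print(p+.078*R[:,2])
c=cam('top'); cv2.imwrite('pics/a3.png',cv2.resize(c['pixels'][170:250,150:270],None,fx=6,fy=6))
c=cam('scene'); cv2.imwrite('pics/a4.png',cv2.resize(c['pixels'][200:300,290:410],None,fx=6,fy=6))
E
```

```text
time_s: 3.07
ee_pos: [0.4403, 0.1733, 0.1749]
eef_rot: [2.628, 0.002, 1.681]
force: [0.2, -0.4, -0.8]
grip_width: 0.031
t 3.07 p [0.44  0.173 0.175] z [ 0.488  0.052 -0.871] x [-0.11   0.994 -0.002] q [ 0.339  0.162  2.091 -0.293  0.403  0.47 ] F [ 0.236 -0.436 -0.811] w 0.031
t [ 0.07 -0.   -0.11] r [-0.15  0.03  0.02]
[0.478 0.177 0.107]
```

View pics/a4.png

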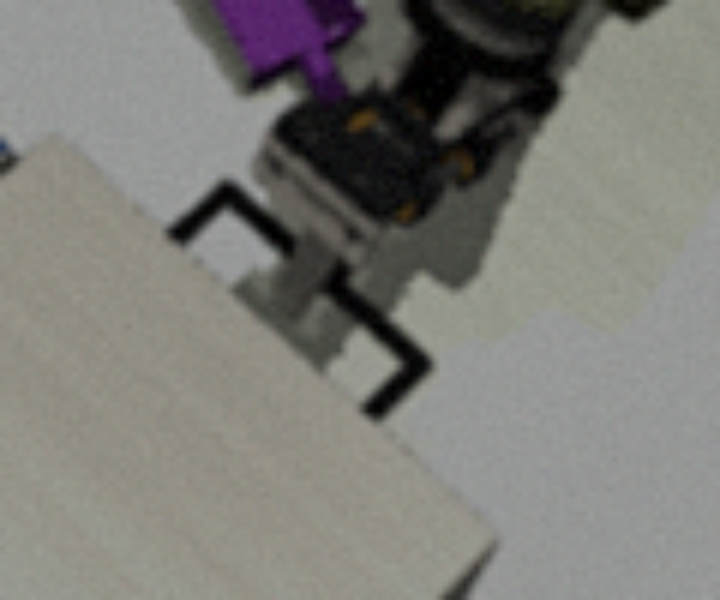

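One finger is in the gap and the bar lies between the fingers. Closing.

```bash
python3 -m pendant '[{"rx":0,"ry":0,"rz":0,"tx":0,"ty":0,"tz":0,"grip":0.7},{"rx":0,"ry":0,"rz":0,"tx":0,"ty":0,"tz":0,"grip":1},{"rx":0,"ry":0,"rz":0,"tx":0,"ty":0,"tz":0,"grip":1},{"rx":0,"ry":0,"rz":0,"tx":0,"ty":0,"tz":0,"grip":1}]' 12
python3 - <<'E'
from h import *
st()
p,R,o=cur(); print(p+.078*R[:,2], o['moment'])
E
```

```text
time_s: 3.5
ee_pos: [0.4404, 0.1733, 0.1794]
eef_rot: [2.622, 0.001, 1.681]
force: [9.9, 0.5, -3.3]
grip_width: 0.0117
t 3.5 p [0.44  0.173 0.179] z [ 0.493  0.054 -0.868] x [-0.11   0.994 -0.001] q [ 0.339  0.152  2.09  -0.291  0.406  0.468] F [ 9.888  0.451 -3.269] w 0.0117
[0.479 0.177 0.112] [-0.076 -1.033 -0.164]
```

```bash
cat >> h.py <<'E'
HG=np.array([.7175,.2034,.105])
def bar(th): return HG+(-.24*np.cos(th)+.006*np.sin(th))*XC+(.24*np.sin(th)+.006*np.cos(th))*Z
def lidarc(ths):
    p,R,o=cur(); g=p+.078*R[:,2]; d=g-HG; th=np.arctan2(d[2],-d@XC)-.025; print('theta',th,'r',np.hypot(d[2],d@XC),'lat',d@YC)
    prev=g
    for t in ths:
        n=bar(th+t)
        print(round(th+t,3),(R.T@(n-prev)/.04).round(2)); prev=n
E
python3 - <<'E'
from h import *
lidarc([.05,.1,.17,.24,.31,.38,.45,.52])
E
```

```text
theta 0.0029446396116901523 r 0.24015873681667607 lat 0.00041603983713302056
0.053 [-0.01  0.16 -0.25]
0.103 [-0.    0.17 -0.24]
0.173 [-0.    0.26 -0.33]
0.243 [-0.    0.29 -0.31]
0.313 [-0.    0.31 -0.29]
0.383 [-0.    0.33 -0.26]
0.453 [-0.    0.34 -0.24]
0.523 [-0.    0.36 -0.22]
```

```bash
python3 -m pendant '[{"rx":0,"ry":0,"rz":0,"tx":0,"ty":0.16,"tz":-0.25,"grip":1},{"rx":0,"ry":0,"rz":0,"tx":0,"ty":0.17,"tz":-0.24,"grip":1},{"rx":0,"ry":0,"rz":0,"tx":0,"ty":0.26,"tz":-0.33,"grip":1},{"rx":0,"ry":0,"rz":0,"tx":0,"ty":0.29,"tz":-0.31,"grip":1}]' 12
python3 - <<'E'
from h import *
st()
lidarc([.07,.14,.21,.28,.35,.42,.49,.56])
c=cam('scene'); cv2.imwrite('pics/b1.png',cv2.resize(c['pixels'][180:330,220:420],None,fx=4,fy=4))
E
```

```text
time_s: 3.83
ee_pos: [0.448, 0.174, 0.2373]
eef_rot: [2.623, 0.001, 1.682]
force: [12.4, -0.5, -7.0]
grip_width: 0.0113
t 3.83 p [0.448 0.174 0.237] z [ 0.493  0.054 -0.868] x [-0.111  0.994 -0.001] q [ 0.334  0.065  2.022 -0.211  0.556  0.374] F [12.414 -0.499 -6.996] w 0.0113
theta 0.24581511292097427 r 0.24121762452293377 lat 0.0003432270895235868
0.316 [-0.01  0.33 -0.26]
0.386 [-0.    0.33 -0.26]
0.456 [-0.    0.35 -0.24]
0.526 [-0.    0.36 -0.21]
0.596 [-0.    0.38 -0.19]
0.666 [-0.    0.39 -0.16]
0.736 [-0.    0.4  -0.13]
0.806 [-0.    0.41 -0.11]
```

View pics/b1.png

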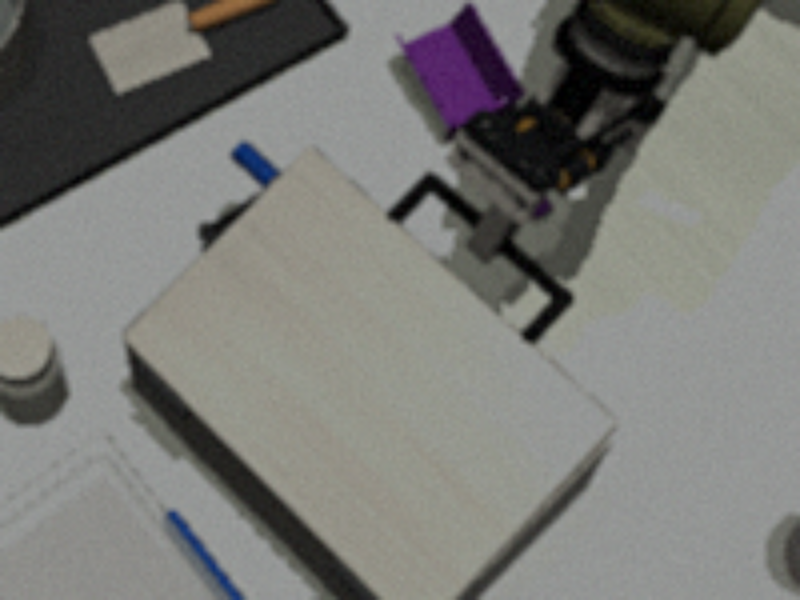

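The lid is rising with the bar held. I continue.

```bash
python3 -m pendant '[{"rx":0,"ry":0,"rz":0,"tx":0,"ty":0.37,"tz":-0.25,"grip":1},{"rx":0,"ry":0,"rz":0,"tx":0,"ty":0.36,"tz":-0.24,"grip":1},{"rx":0,"ry":0,"rz":0,"tx":0,"ty":0.36,"tz":-0.23,"grip":1},{"rx":0,"ry":0,"rz":0,"tx":0,"ty":0.37,"tz":-0.21,"grip":1}]' 12
python3 - <<'E'
from h import *
st()
lidarc([.07,.14,.21,.28,.35,.42,.49,.56])
E
```

```text
time_s: 4.22
ee_pos: [0.4754, 0.177, 0.2993]
eef_rot: [2.639, 0.003, 1.682]
force: [1.9, -1.6, -4.8]
grip_width: 0.0116
t 4.22 p [0.475 0.177 0.299] z [ 0.479  0.051 -0.877] x [-0.11   0.994 -0.003] q [ 0.319  0.047  1.878 -0.154  0.73   0.297] F [ 1.861 -1.619 -4.835] w 0.0116
theta 0.5237121868603896 r 0.2413958102428857 lat 0.00012158056217493993
0.594 [-0.    0.39 -0.17]
0.664 [-0.    0.38 -0.17]
0.734 [-0.    0.4  -0.14]
0.804 [-0.    0.4  -0.11]
0.874 [-0.    0.41 -0.09]
0.944 [-0.    0.42 -0.06]
1.014 [-0.    0.42 -0.03]
1.084 [-0.    0.42  0.  ]
```

```bash
python3 -m pendant '[{"rx":0,"ry":0,"rz":0,"tx":0,"ty":0.4,"tz":-0.19,"grip":1},{"rx":0,"ry":0,"rz":0,"tx":0,"ty":0.4,"tz":-0.17,"grip":1},{"rx":0,"ry":0,"rz":0,"tx":0,"ty":0.4,"tz":-0.15,"grip":1},{"rx":0,"ry":0,"rz":0,"tx":0,"ty":0.4,"tz":-0.12,"grip":1},{"rx":0,"ry":0,"rz":0,"tx":0,"ty":0.4,"tz":-0.1,"grip":1},{"rx":0,"ry":0,"rz":0,"tx":0,"ty":0.4,"tz":-0.07,"grip":1}]' 12
python3 - <<'E'
from h import *
st()
lidarc([.06,.12,.18,.24,.3,.36,.42,.48])
c=cam('scene'); cv2.imwrite('pics/b2.png',cv2.resize(c['pixels'][130:330,220:420],None,fx=3,fy=3))
E
```

```text
time_s: 4.72
ee_pos: [0.5434, 0.1841, 0.3744]
eef_rot: [2.648, 0.005, 1.682]
force: [3.2, -0.4, -8.2]
grip_width: 0.011
t 4.72 p [0.543 0.184 0.374] z [ 0.471  0.048 -0.881] x [-0.111  0.994 -0.005] q [ 0.29   0.137  1.6   -0.111  0.922  0.223] F [ 3.224 -0.409 -8.201] w 0.011
theta 0.9427518674160197 r 0.24373903349604703 lat -0.0003838601293935526
1.003 [0.01 0.37 0.06]
1.063 [-0.    0.36 -0.01]
1.123 [-0.    0.36  0.01]
1.183 [-0.    0.36  0.04]
1.243 [-0.    0.36  0.06]
1.303 [-0.    0.35  0.08]
1.363 [-0.    0.35  0.1 ]
1.423 [-0.    0.34  0.12]
```

View pics/b2.png

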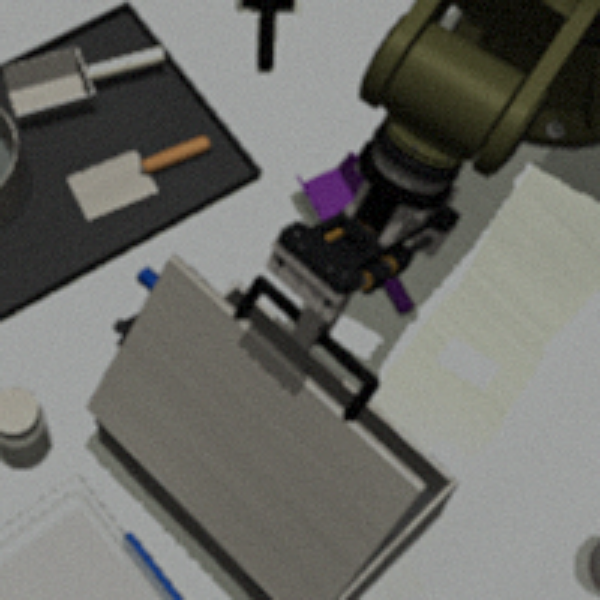

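```bash
python3 -m pendant '[{"rx":0,"ry":0,"rz":0,"tx":0,"ty":0.37,"tz":0.02,"grip":1},{"rx":0,"ry":0,"rz":0,"tx":0,"ty":0.36,"tz":0.02,"grip":1},{"rx":0,"ry":0,"rz":0,"tx":0,"ty":0.36,"tz":0.03,"grip":1},{"rx":0,"ry":0,"rz":0,"tx":0,"ty":0.36,"tz":0.05,"grip":1},{"rx":0,"ry":0,"rz":0,"tx":0,"ty":0.25,"tz":0.06,"grip":1}]' 12
python3 - <<'E'
from h import *
st()
lidarc([.02,.04,.06,.08,.1,.12,.14])
E
```

```text
time_s: 5.18
ee_pos: [0.6086, 0.191, 0.4055]
eef_rot: [2.644, 0.005, 1.682]
force: [-0.3, -1.5, 1.0]
grip_width: 0.0109
t 5.18 p [0.609 0.191 0.406] z [ 0.475  0.048 -0.879] x [-0.111  0.994 -0.005] q [ 0.268  0.268  1.373 -0.094  1.011  0.186] F [-0.31  -1.519  0.985] w 0.0109
theta 1.243504159679968 r 0.24300903357450065 lat -0.000701759723723143
1.264 [0.02 0.1  0.1 ]
1.284 [-0.    0.12  0.03]
1.304 [-0.    0.12  0.03]
1.324 [-0.    0.12  0.03]
1.344 [-0.    0.12  0.03]
1.364 [-0.    0.11  0.04]
1.384 [-0.    0.11  0.04]
```

```bash
python3 -m pendant '[{"rx":0,"ry":0,"rz":0,"tx":0,"ty":0.12,"tz":0.03,"grip":1},{"rx":0,"ry":0,"rz":0,"tx":0,"ty":0.12,"tz":0.03,"grip":1},{"rx":0,"ry":0,"rz":0,"tx":0,"ty":0.12,"tz":0.03,"grip":1},{"rx":0,"ry":0,"rz":0,"tx":0,"ty":0.12,"tz":0.03,"grip":1}]' 12
python3 - <<'E'
from h import *
st()
lidarc([.02,.04,.06,.08])
E
```

```text
time_s: 5.52
ee_pos: [0.6287, 0.1931, 0.4109]
eef_rot: [2.644, 0.006, 1.682]
force: [0.7, -1.3, -1.1]
grip_width: 0.0113
t 5.52 p [0.629 0.193 0.411] z [ 0.475  0.048 -0.879] x [-0.111  0.994 -0.006] q [ 0.263  0.313  1.304 -0.09   1.035  0.177] F [ 0.747 -1.303 -1.136] w 0.0113
theta 1.329338272960653 r 0.242968466925796 lat -0.0008746572256115111
1.349 [0.02 0.09 0.1 ]
1.369 [-0.    0.11  0.04]
1.389 [-0.    0.11  0.04]
1.409 [-0.    0.11  0.04]
```

```bash
python3 -m pendant '[{"rx":0,"ry":0,"rz":0,"tx":0,"ty":0.1,"tz":0.04,"grip":1},{"rx":0,"ry":0,"rz":0,"tx":0,"ty":0.1,"tz":0.04,"grip":1}]' 12
python3 - <<'E'
from h import *
st()
lidarc([.02,.04,.06,.08])
E
```

```text
time_s: 5.68
ee_pos: [0.6376, 0.194, 0.4123]
eef_rot: [2.644, 0.006, 1.682]
force: [-13.8, -3.8, 4.8]
grip_width: 0.0114
t 5.68 p [0.638 0.194 0.412] z [ 0.475  0.048 -0.879] x [-0.111  0.994 -0.006] q [ 0.26   0.333  1.275 -0.088  1.044  0.173] F [-13.751  -3.754   4.791] w 0.0114
theta 1.3664728692156343 r 0.24267943111009088 lat -0.0009071431498977121
1.386 [0.02 0.09 0.1 ]
1.406 [-0.    0.11  0.04]
1.426 [-0.    0.11  0.04]
1.446 [-0.    0.11  0.05]
```

The force has risen to 14 N, so this is the stay's end. I hold there so the knee can drop into its lock.

```bash
python3 -m pendant '[{"rx":0,"ry":0,"rz":0,"tx":0,"ty":0.03,"tz":0,"grip":1},{"rx":0,"ry":0,"rz":0,"tx":0,"ty":0.03,"tz":0,"grip":1},{"rx":0,"ry":0,"rz":0,"tx":0,"ty":0,"tz":0,"grip":1},{"rx":0,"ry":0,"rz":0,"tx":0,"ty":0,"tz":0,"grip":1},{"rx":0,"ry":0,"rz":0,"tx":0,"ty":0,"tz":0,"grip":1},{"rx":0,"ry":0,"rz":0,"tx":0,"ty":0,"tz":0,"grip":1}]' 12
python3 - <<'E'
from h import *
st()
lidarc([.02])
c=cam('scene'); cv2.imwrite('pics/b3.png',cv2.resize(c['pixels'][130:330,220:420],None,fx=3,fy=3))
t=cam('top'); cv2.imwrite('pics/b4.png',cv2.resize(t['pixels'][100:240,140:300],None,fx=4,fy=4))
def kn(q):
    h=cv2.cvtColor(q['pixels'],cv2.COLOR_BGR2HSV); m=cv2.inRange(h,(100,120,50),(122,255,255))
    k,l,s,ce=cv2.connectedComponentsWithStats(m); return [(s[i],ce[i]) for i in range(1,k) if s[i,4]>5]
print(kn(t),kn(c))
E
```

```text
time_s: 6.18
ee_pos: [0.6367, 0.1941, 0.4126]
eef_rot: [2.66, 0.007, 1.681]
force: [-5.1, -1.7, 1.5]
grip_width: 0.0118
t 6.18 p [0.637 0.194 0.413] z [ 0.461  0.045 -0.886] x [-0.11   0.994 -0.007] q [ 0.261  0.336  1.267 -0.087  1.064  0.172] F [-5.094 -1.721  1.524] w 0.0118
theta 1.3582156407585577 r 0.2426736705985322 lat -0.0008711336319496336
1.378 [0.02 0.1  0.1 ]
[(array([169, 134,  11,   3,  23], dtype=int32), array([174.522, 135.348])), (array([184, 134,  11,   3,  24], dtype=int32), array([188.708, 135.375])), (array([203, 136,  12,   1,  12], dtype=int32), array([208.5, 136. ])), (array([259, 162,  10,   3,  27], dtype=int32), array([263.111, 162.889]))] [(array([250, 235,   3,   6,  14], dtype=int32), array([251.214, 237.786])), (array([262, 308,  37,  47, 126], dtype=int32), array([280.27 , 331.143]))]
```

View pics/b3.png

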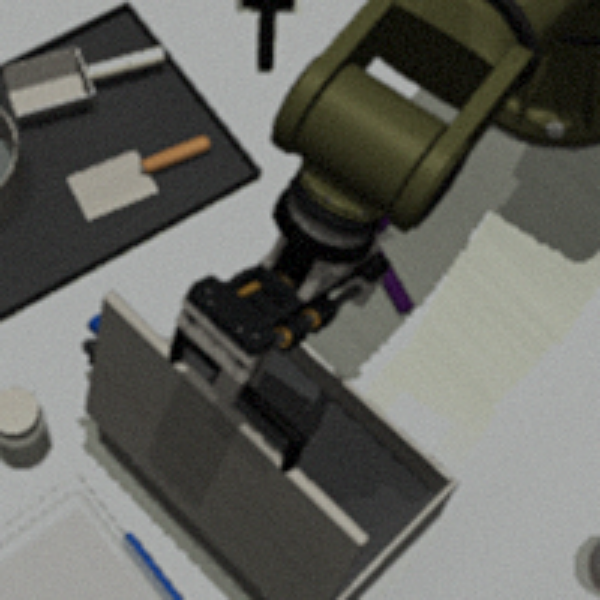

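View pics/b4.png

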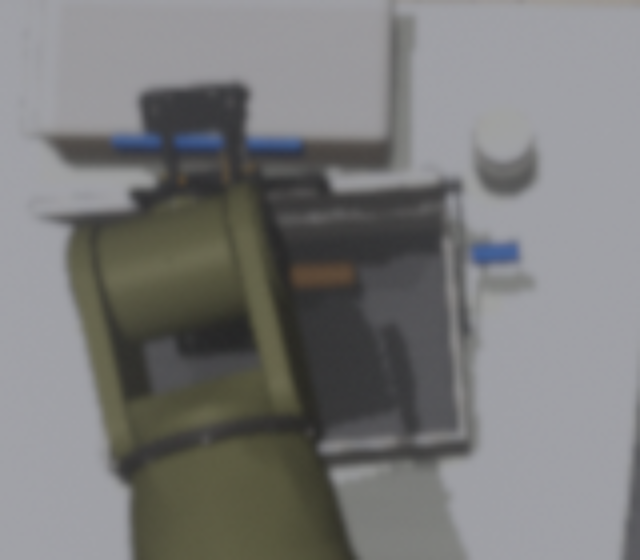

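```bash
python3 - <<'E'
from h import *
c=cam('top')
for (u,v,z) in((263.1,162.9,.133),(267,202.1,.092)):
    p=onz(c,u,v,z)-C; print(p@XC,p@YC)
E
python3 -m pendant '[{"rx":0,"ry":0,"rz":0,"tx":0,"ty":-0.1,"tz":-0.04,"grip":1},{"rx":0,"ry":0,"rz":0,"tx":0,"ty":-0.1,"tz":-0.04,"grip":1},{"rx":0,"ry":0,"rz":0,"tx":0,"ty":-0.1,"tz":-0.04,"grip":1}]' 12
python3 - <<'E'
from h import *
st(); lidarc([.02])
E
```

```text
0.04793158174050397 -0.1816733897349909
-0.07602588281634338 -0.18251575149898397
time_s: 6.58
ee_pos: [0.6257, 0.1929, 0.4111]
eef_rot: [2.653, 0.007, 1.682]
force: [30.6, 1.2, -5.9]
grip_width: 0.0148
t 6.58 p [0.626 0.193 0.411] z [ 0.467  0.046 -0.883] x [-0.111  0.994 -0.007] q [ 0.264  0.309  1.308 -0.09   1.044  0.177] F [30.639  1.197 -5.895] w 0.0148
theta 1.3150419348359352 r 0.24365005077381247 lat -0.0008241036081239388
1.335 [0.02 0.09 0.12]
```

The lid resists 30 N of pull forward and the knob has moved 124 mm (locked predicts 125.6 mm), so the stay is locked. Next I relieve the pull, open and back off.

```bash
python3 -m pendant '[{"rx":0,"ry":0,"rz":0,"tx":0,"ty":0.17,"tz":0.02,"grip":1},{"rx":0,"ry":0,"rz":0,"tx":0,"ty":0,"tz":0,"grip":0.4},{"rx":0,"ry":0,"rz":0,"tx":0,"ty":0,"tz":0,"grip":0.4},{"rx":0,"ry":0,"rz":0,"tx":0,"ty":0,"tz":0,"grip":0.4}]' 12
python3 - <<'E'
from h import *
st(); lidarc([.02])
E
```

```text
time_s: 6.92
ee_pos: [0.6322, 0.1937, 0.413]
eef_rot: [2.65, 0.007, 1.682]
force: [-1.1, 0.8, -0.6]
grip_width: 0.0266
t 6.92 p [0.632 0.194 0.413] z [ 0.47   0.047 -0.881] x [-0.111  0.994 -0.007] q [ 0.262  0.322  1.286 -0.089  1.048  0.174] F [-1.101  0.776 -0.62 ] w 0.0266
theta 1.3438792333222054 r 0.24422324882550617 lat -0.0007303314649560846
1.364 [0.02 0.09 0.13]
```

```bash
python3 -m pendant '[{"rx":0,"ry":0,"rz":0,"tx":0,"ty":0,"tz":-0.4,"grip":0.35},{"rx":0,"ry":0,"rz":0,"tx":0,"ty":0,"tz":-0.7,"grip":0.35},{"rx":0,"ry":0,"rz":0,"tx":0,"ty":0,"tz":-0.9,"grip":0.3},{"rx":0,"ry":0,"rz":0,"tx":0,"ty":-0.6,"tz":-0.6,"grip":0.3},{"rx":0,"ry":0,"rz":0,"tx":0,"ty":-0.9,"tz":0,"grip":0.3}]' 40
python3 - <<'E'
from h import *
st()
c=cam('scene'); cv2.imwrite('pics/b5.png',cv2.resize(c['pixels'][130:330,220:420],None,fx=3,fy=3))
# scoop target
g0=np.array([.4716,-.3189,.03]); ax=np.array([np.cos(-.331),np.sin(-.331),0]); 
print('scoop grasp', g0-.027*ax)
E
```

```text
time_s: 7.33
ee_pos: [0.5296, 0.1829, 0.4782]
eef_rot: [2.653, 0.006, 1.682]
force: [-0.1, 0.0, 0.8]
grip_width: 0.0332
t 7.33 p [0.53  0.183 0.478] z [ 0.467  0.046 -0.883] x [-0.111  0.994 -0.006] q [ 0.295  0.073  1.436 -0.1    1.154  0.201] F [-0.148  0.036  0.817] w 0.0332
scoop grasp [ 0.446 -0.31   0.03 ]
```

View pics/b5.png

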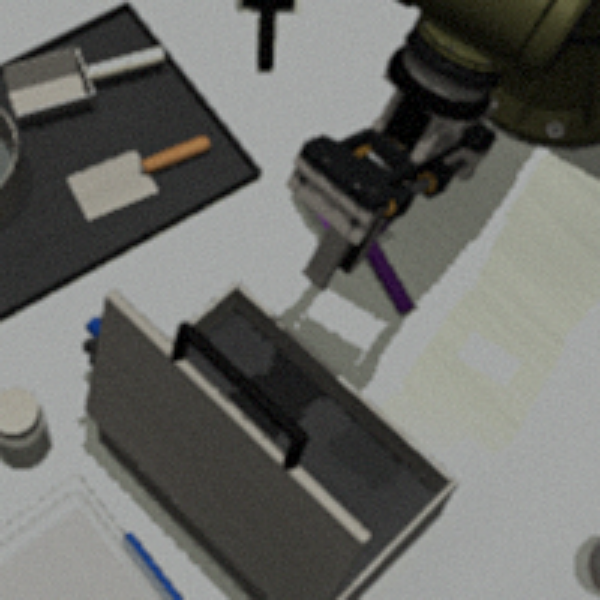

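The lid stands propped by itself. Now to the scoop.

```bash
cat >> h.py <<'E'
SA=np.array([np.cos(-.331),np.sin(-.331),0])
RS=Rtool(-Z,-SA)
E
python3 - <<'E'
from h import *
plan(np.array([.446,-.31,.25]),RS,17)
E
```

```text
t [-0.7  -0.33  0.2 ] r [ 0.36  0.23 -0.93]
t [-0.68 -0.37  0.2 ] r [ 0.36  0.23 -0.93]
t [-0.66 -0.4   0.2 ] r [ 0.36  0.23 -0.93]
t [-0.64 -0.44  0.2 ] r [ 0.36  0.23 -0.93]
t [-0.61 -0.48  0.2 ] r [ 0.36  0.23 -0.93]
t [-0.58 -0.51  0.2 ] r [ 0.36  0.23 -0.93]
t [-0.55 -0.54  0.21] r [ 0.36  0.23 -0.93]
t [-0.52 -0.57  0.21] r [ 0.36  0.23 -0.93]
t [-0.48 -0.6   0.22] r [ 0.36  0.23 -0.93]
t [-0.45 -0.63  0.23] r [ 0.36  0.23 -0.93]
t [-0.41 -0.65  0.23] r [ 0.36  0.23 -0.93]
t [-0.37 -0.67  0.24] r [ 0.36  0.23 -0.93]
t [-0.33 -0.68  0.26] r [ 0.36  0.23 -0.93]
t [-0.29 -0.7   0.27] r [ 0.36  0.23 -0.93]
t [-0.25 -0.71  0.28] r [ 0.36  0.23 -0.93]
t [-0.21 -0.72  0.29] r [ 0.36  0.23 -0.93]
t [-0.17 -0.72  0.31] r [ 0.36  0.23 -0.93]
```

```bash
python3 -m pendant '[{"rx":0.38,"ry":0.23,"rz":-0.97,"tx":-0.72,"ty":-0.33,"tz":0.15,"grip":-0.3},{"rx":0.38,"ry":0.23,"rz":-0.97,"tx":-0.7,"ty":-0.37,"tz":0.15,"grip":-0.3},{"rx":0.38,"ry":0.23,"rz":-0.97,"tx":-0.68,"ty":-0.4,"tz":0.15,"grip":-0.3},{"rx":0.38,"ry":0.23,"rz":-0.97,"tx":-0.66,"ty":-0.44,"tz":0.2,"grip":-0.3},{"rx":0.38,"ry":0.23,"rz":-0.97,"tx":-0.63,"ty":-0.48,"tz":0.2,"grip":-0.3},{"rx":0.38,"ry":0.23,"rz":-0.97,"tx":-0.6,"ty":-0.52,"tz":0.2,"grip":-0.3},{"rx":0.38,"ry":0.23,"rz":-0.97,"tx":-0.57,"ty":-0.56,"tz":0.21,"grip":-0.3},{"rx":0.38,"ry":0.23,"rz":-0.97,"tx":-0.54,"ty":-0.59,"tz":0.21,"grip":-0.3}]' 40
python3 - <<'E'
from h import *
st()
plan(np.array([.446,-.31,.22]),RS,9)
E
```

```text
time_s: 8.05
ee_pos: [0.4806, -0.0599, 0.372]
eef_rot: [2.906, 0.078, 2.268]
force: [-0.4, -0.9, 0.1]
grip_width: 0.061
t 8.05 p [ 0.481 -0.06   0.372] z [ 0.228  0.092 -0.969] x [-0.64   0.764 -0.078] q [-0.252  0.021  1.694  0.155  1.228 -0.997] F [-0.432 -0.891  0.061] w 0.061
t [-0.44 -0.61  0.32] r [ 0.33  0.22 -0.84]
t [-0.4  -0.63  0.33] r [ 0.33  0.22 -0.84]
t [-0.37 -0.64  0.34] r [ 0.33  0.22 -0.84]
t [-0.34 -0.66  0.35] r [ 0.33  0.22 -0.84]
t [-0.31 -0.67  0.36] r [ 0.33  0.22 -0.84]
t [-0.27 -0.68  0.37] r [ 0.33  0.22 -0.84]
t [-0.24 -0.68  0.38] r [ 0.33  0.22 -0.84]
t [-0.2  -0.69  0.4 ] r [ 0.33  0.22 -0.84]
t [-0.17 -0.69  0.41] r [ 0.33  0.22 -0.84]
```

```bash
python3 -m pendant '[{"rx":0.37,"ry":0.25,"rz":-0.94,"tx":-0.46,"ty":-0.65,"tz":0.34,"grip":-0.3},{"rx":0.37,"ry":0.25,"rz":-0.94,"tx":-0.43,"ty":-0.68,"tz":0.35,"grip":-0.3},{"rx":0.37,"ry":0.25,"rz":-0.94,"tx":-0.4,"ty":-0.7,"tz":0.36,"grip":-0.3},{"rx":0.37,"ry":0.25,"rz":-0.94,"tx":-0.36,"ty":-0.71,"tz":0.38,"grip":-0.3},{"rx":0.37,"ry":0.25,"rz":-0.94,"tx":-0.32,"ty":-0.72,"tz":0.39,"grip":-0.3},{"rx":0.37,"ry":0.25,"rz":-0.94,"tx":-0.28,"ty":-0.73,"tz":0.4,"grip":-0.3},{"rx":0.37,"ry":0.25,"rz":-0.94,"tx":-0.24,"ty":-0.74,"tz":0.42,"grip":-0.3},{"rx":0.37,"ry":0.25,"rz":-0.94,"tx":-0.2,"ty":-0.74,"tz":0.43,"grip":-0.3}]' 40
python3 - <<'E'
from h import *
st()
plan(np.array([.446,-.31,.20]),RS,2)
c=cam('scene'); cv2.imwrite('pics/d1.png',cv2.resize(c['pixels'][100:240,160:330],None,fx=4,fy=4))
E
```

```text
time_s: 8.72
ee_pos: [0.4464, -0.3105, 0.2243]
eef_rot: [-3.138, -0.003, 2.834]
force: [0.4, -0.1, 1.2]
grip_width: 0.0611
t 8.72 p [ 0.446 -0.311  0.224] z [-0.004 -0.003 -1.   ] x [-0.953  0.302  0.003] q [-0.674  0.364  1.627 -0.005  1.152 -1.935] F [ 0.406 -0.091  1.183] w 0.0611
t [0.01 0.01 0.3 ] r [-0.03 -0.02  0.17]
t [0.01 0.01 0.3 ] r [-0.03 -0.02  0.17]
```

View pics/d1.png

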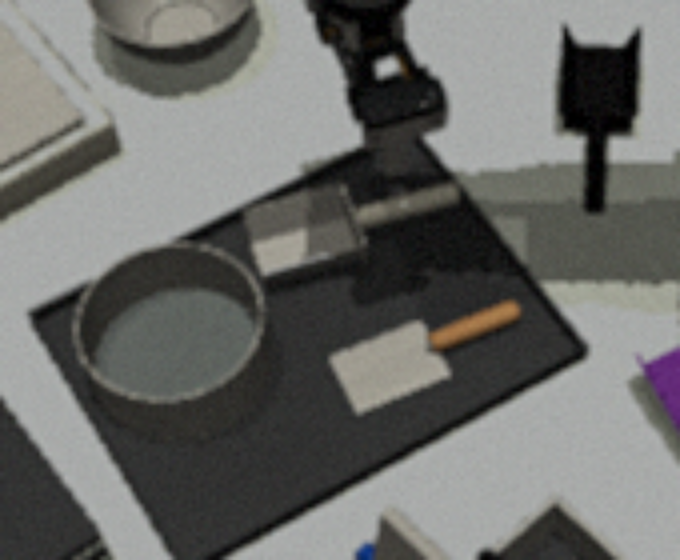

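The hand is above the handle with the jaws across it. Descending.

```bash
python3 -m pendant '[{"rx":0,"ry":0,"rz":0.17,"tx":0,"ty":0,"tz":0.7,"grip":-0.3},{"rx":0,"ry":0,"rz":0.17,"tx":0,"ty":0,"tz":0.7,"grip":-0.3},{"rx":0,"ry":0,"rz":0,"tx":0,"ty":0,"tz":0.7,"grip":-0.3},{"rx":0,"ry":0,"rz":0,"tx":0,"ty":0,"tz":0.4,"grip":-0.3}]' 40
python3 - <<'E'
from h import *
st()
plan(np.array([.446,-.31,.108]),RS,1)
c=cam('scene'); cv2.imwrite('pics/d2.png',cv2.resize(c['pixels'][120:200,210:310],None,fx=7,fy=7))
c=cam('top'); cv2.imwrite('pics/d3.png',cv2.resize(c['pixels'][190:280,310:410],None,fx=6,fy=6))
E
```

```text
time_s: 9.1
ee_pos: [0.4434, -0.317, 0.1182]
eef_rot: [-3.134, -0.005, 2.811]
force: [-0.6, 1.1, 0.1]
grip_width: 0.0611
t 9.1 p [ 0.443 -0.317  0.118] z [-0.007 -0.005 -1.   ] x [-0.946  0.325  0.005] q [-0.685  0.514  1.693 -0.011  0.937 -1.919] F [-0.555  1.141  0.073] w 0.0611
t [-0.01  0.19  0.25] r [-0.11 -0.07  0.  ]
```

View pics/d2.png

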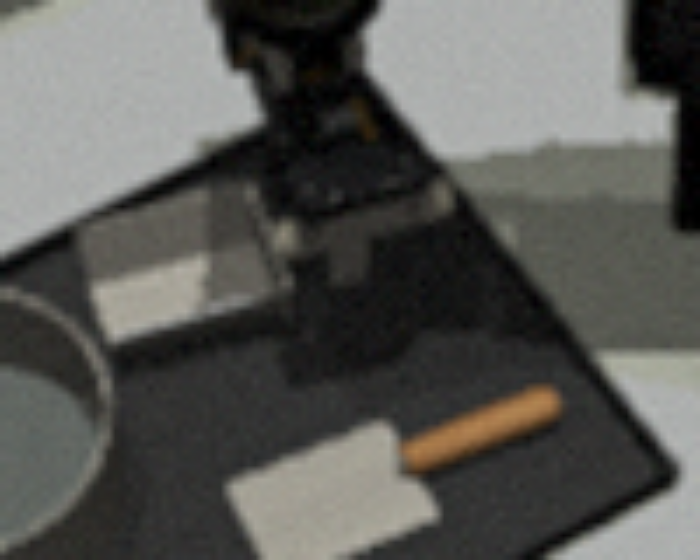

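```bash
python3 -m pendant '[{"rx":-0.1,"ry":-0.05,"rz":0,"tx":0,"ty":0.19,"tz":0.15,"grip":-0.3},{"rx":0,"ry":0,"rz":0,"tx":0,"ty":0.02,"tz":0.12,"grip":-0.3},{"rx":0,"ry":0,"rz":0,"tx":0,"ty":0,"tz":0,"grip":0.4},{"rx":0,"ry":0,"rz":0,"tx":0,"ty":0,"tz":0,"grip":1},{"rx":0,"ry":0,"rz":0,"tx":0,"ty":0,"tz":0,"grip":1},{"rx":0,"ry":0,"rz":0,"tx":0,"ty":0,"tz":0,"grip":1}]' 40
python3 - <<'E'
from h import *
st()
E
```

```text
time_s: 9.7
ee_pos: [0.4482, -0.3082, 0.1121]
eef_rot: [-3.141, 0.004, 2.812]
force: [0.1, 0.1, -0.7]
grip_width: 0.0379
t 9.7 p [ 0.448 -0.308  0.112] z [ 0.003 -0.002 -1.   ] x [-0.946  0.324 -0.004] q [-0.67   0.52   1.702  0.     0.916 -1.911] F [ 0.131  0.102 -0.676] w 0.0379
```

```bash
python3 -m pendant '[{"rx":0,"ry":0,"rz":0,"tx":0,"ty":0,"tz":0.08,"grip":1},{"rx":0,"ry":0,"rz":0,"tx":0,"ty":0,"tz":0,"grip":1},{"rx":0,"ry":0,"rz":0,"tx":0,"ty":0,"tz":0,"grip":1},{"rx":0,"ry":0,"rz":0,"tx":0,"ty":0,"tz":0,"grip":1}]' 40
python3 - <<'E'
from h import *
st()
E
```

```text
time_s: 10.03
ee_pos: [0.4485, -0.3086, 0.1097]
eef_rot: [-3.14, 0.006, 2.812]
force: [0.3, 1.0, 0.1]
grip_width: 0.0189
t 10.03 p [ 0.448 -0.309  0.11 ] z [ 0.005 -0.003 -1.   ] x [-0.946  0.324 -0.006] q [-0.67   0.524  1.702  0.     0.909 -1.911] F [0.267 0.997 0.082] w 0.0189
```

Held at 18.9 mm for a 20 mm handle. Lift slowly and check.

```bash
python3 -m pendant '[{"rx":0,"ry":0,"rz":0,"tx":0,"ty":0,"tz":0,"grip":1},{"rx":0,"ry":0,"rz":0,"tx":0,"ty":0,"tz":-0.2,"grip":1},{"rx":0,"ry":0,"rz":0,"tx":0,"ty":0,"tz":-0.4,"grip":1},{"rx":0,"ry":0,"rz":0,"tx":0,"ty":0,"tz":-0.6,"grip":1},{"rx":0,"ry":0,"rz":0,"tx":0,"ty":0,"tz":-0.9,"grip":1},{"rx":0,"ry":0,"rz":0,"tx":0,"ty":0,"tz":-1,"grip":1},{"rx":0,"ry":0,"rz":0,"tx":0,"ty":0,"tz":-1,"grip":1},{"rx":0,"ry":0,"rz":0,"tx":0,"ty":0,"tz":-0.6,"grip":1}]' 40
python3 - <<'E'
from h import *
st()
c=cam('scene'); cv2.imwrite('pics/d4.png',cv2.resize(c['pixels'][60:220,160:330],None,fx=4,fy=3.7))
E
```

```text
time_s: 10.7
ee_pos: [0.4455, -0.3066, 0.3017]
eef_rot: [3.139, -0.008, 2.812]
force: [-0.9, -0.6, -1.4]
grip_width: 0.0193
t 10.7 p [ 0.445 -0.307  0.302] z [-0.007  0.005 -1.   ] x [-0.946  0.324  0.008] q [-0.671  0.283  1.545  0.     1.322 -1.911] F [-0.946 -0.589 -1.367] w 0.0193
```

View pics/d4.png

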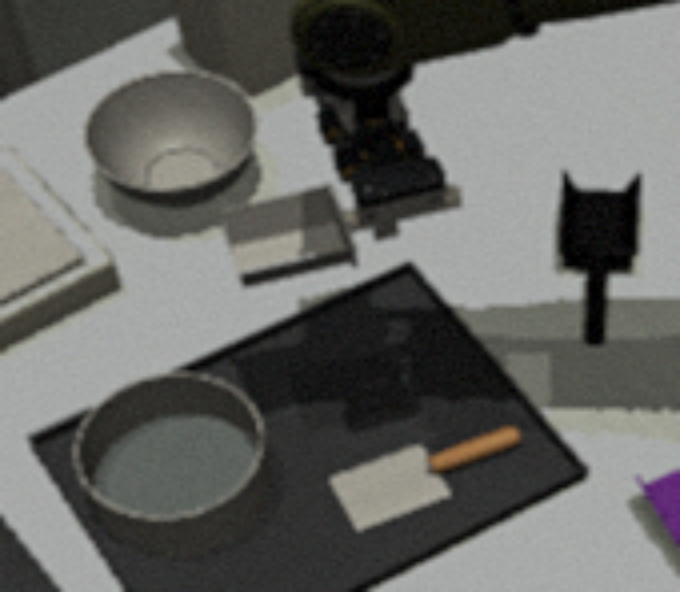

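The scoop is held level and nothing else on the tray moved. Next, over the chest.

```bash
python3 - <<'E'
from h import *
p1=loc(-.035,.028,.30); print(p1)
plan(p1,Rtool(-Z,YC),18)
c=cam('top'); cv2.imwrite('pics/e1.png',cv2.resize(c['pixels'][120:240,140:290],None,fx=5,fy=5))
E
```

```text
[0.576 0.218 0.3  ]
t [0.07 0.75 0.01] r [-0.  -0.   0.9]
t [0.11 0.74 0.01] r [-0.  -0.   0.9]
t [0.16 0.73 0.01] r [-0.  -0.   0.9]
t [0.2  0.72 0.01] r [-0.  -0.   0.9]
t [0.25 0.71 0.01] r [-0.  -0.   0.9]
t [0.29 0.69 0.01] r [-0.  -0.   0.9]
t [0.34 0.67 0.01] r [-0.  -0.   0.9]
t [0.38 0.65 0.01] r [-0.  -0.   0.9]
t [0.42 0.62 0.01] r [-0.  -0.   0.9]
t [0.46 0.6  0.01] r [-0.  -0.   0.9]
t [0.49 0.57 0.01] r [-0.  -0.   0.9]
t [0.53 0.53 0.01] r [-0.  -0.   0.9]
t [0.56 0.5  0.01] r [-0.  -0.   0.9]
t [0.59 0.46 0.01] r [-0.  -0.   0.9]
t [0.62 0.43 0.01] r [-0.  -0.   0.9]
t [0.64 0.39 0.01] r [-0.  -0.   0.9]
t [0.67 0.35 0.01] r [-0.  -0.   0.9]
t [0.69 0.3  0.01] r [-0.  -0.   0.9]
```

View pics/e1.png

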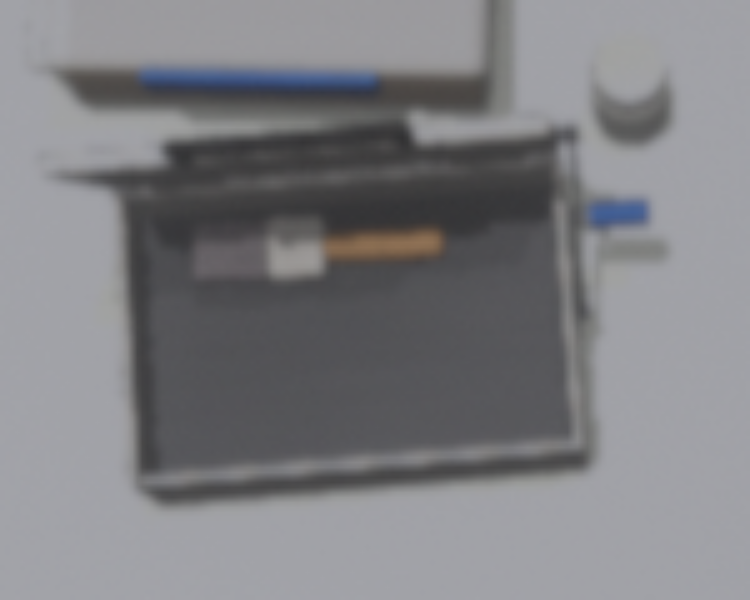

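The open chest: brush along the rear at about top (188–228, 166–176), and the front floor is free. I check the rim and brush coordinates.

```bash
python3 - <<'E'
from h import *
c=cam('top')
def L(a,b,z,n):
    p=onz(c,140+a/5,120+b/5,z)-C; print(n,p@XC,p@YC)
L(140,485,.105,'FL'); L(583,452,.105,'FR'); L(578,440,.105,'in FR');L(158,470,.105,'in FL?');L(270,279,.065,'brush front');L(195,278,.06,'brush frontL')
E
python3 -m pendant '[{"rx":0,"ry":0,"rz":0.6,"tx":0.07,"ty":0.5,"tz":0,"grip":1},{"rx":0,"ry":0,"rz":0.95,"tx":0.11,"ty":0.75,"tz":0,"grip":1},{"rx":0,"ry":0,"rz":0.95,"tx":0.16,"ty":0.75,"tz":0,"grip":1},{"rx":0,"ry":0,"rz":0.95,"tx":0.2,"ty":0.75,"tz":0,"grip":1},{"rx":0,"ry":0,"rz":0.95,"tx":0.25,"ty":0.72,"tz":0,"grip":1},{"rx":0,"ry":0,"rz":0.95,"tx":0.3,"ty":0.7,"tz":0,"grip":1},{"rx":0,"ry":0,"rz":0.95,"tx":0.35,"ty":0.68,"tz":0,"grip":1},{"rx":0,"ry":0,"rz":0.95,"tx":0.4,"ty":0.66,"tz":0,"grip":1}]' 40
python3 - <<'E'
from h import *
st()
plan(loc(-.035,.028,.30),Rtool(-Z,YC),11)
E
```

```text
FL -0.09753599917578853 0.1451544019612305
FR -0.10275803798356532 -0.1459604883845643
in FR -0.09447944159051981 -0.1433811256890255
in FL? -0.08869827290226166 0.13281102508028225
brush front 0.042514335310618136 0.057006103360010746
brush frontL 0.049192595389805 0.10870305740872759
time_s: 11.52
ee_pos: [0.4976, -0.0727, 0.2895]
eef_rot: [-3.131, -0.024, 2.275]
force: [1.3, -0.4, -0.5]
grip_width: 0.0192
t 11.52 p [ 0.498 -0.073  0.289] z [-0.024  0.012 -1.   ] x [-0.648  0.762  0.024] q [-0.22   0.216  1.658  0.007  1.293 -0.927] F [ 1.258 -0.359 -0.485] w 0.0192
t [ 0.39  0.56 -0.02] r [-0.02 -0.03  0.77]
t [ 0.42  0.54 -0.02] r [-0.02 -0.03  0.77]
t [ 0.45  0.52 -0.02] r [-0.02 -0.03  0.77]
t [ 0.47  0.49 -0.02] r [-0.02 -0.03  0.77]
t [ 0.5   0.47 -0.02] r [-0.02 -0.03  0.77]
t [ 0.52  0.44 -0.02] r [-0.02 -0.03  0.77]
t [ 0.55  0.41 -0.02] r [-0.02 -0.03  0.77]
t [ 0.57  0.38 -0.02] r [-0.02 -0.03  0.77]
t [ 0.59  0.35 -0.02] r [-0.02 -0.03  0.77]
t [ 0.61  0.32 -0.02] r [-0.02 -0.03  0.77]
t [ 0.62  0.28 -0.02] r [-0.02 -0.03  0.77]
```

```bash
python3 -m pendant '[{"rx":0,"ry":0,"rz":0.85,"tx":0.41,"ty":0.6,"tz":-0.06,"grip":1},{"rx":0,"ry":0,"rz":0.85,"tx":0.44,"ty":0.58,"tz":-0.06,"grip":1},{"rx":0,"ry":0,"rz":0.85,"tx":0.47,"ty":0.56,"tz":-0.06,"grip":1},{"rx":0,"ry":0,"rz":0.85,"tx":0.5,"ty":0.52,"tz":-0.06,"grip":1},{"rx":0,"ry":0,"rz":0.85,"tx":0.53,"ty":0.5,"tz":-0.06,"grip":1},{"rx":0,"ry":0,"rz":0.85,"tx":0.55,"ty":0.46,"tz":-0.06,"grip":1},{"rx":0,"ry":0,"rz":0.85,"tx":0.57,"ty":0.43,"tz":-0.06,"grip":1},{"rx":0,"ry":0,"rz":0.85,"tx":0.6,"ty":0.4,"tz":-0.06,"grip":1}]' 40
python3 - <<'E'
from h import *
st()
plan(loc(-.035,.028,.30),Rtool(-Z,YC),3)
E
```

```text
time_s: 12.18
ee_pos: [0.5634, 0.1611, 0.297]
eef_rot: [-3.099, -0.02, 1.775]
force: [0.7, 0.1, -1.8]
grip_width: 0.0191
t 12.18 p [0.563 0.161 0.297] z [-0.046  0.011 -0.999] x [-0.203  0.979  0.02 ] q [0.21  0.401 1.399 0.021 1.384 0.001] F [ 0.697  0.149 -1.755] w 0.0191
t [ 0.44  0.2  -0.02] r [-0.21 -0.09  0.45]
t [ 0.45  0.19 -0.02] r [-0.21 -0.09  0.45]
t [ 0.45  0.17 -0.02] r [-0.21 -0.09  0.45]
```

```bash
python3 -m pendant '[{"rx":-0.25,"ry":-0.1,"rz":0.45,"tx":0.45,"ty":0.2,"tz":-0.03,"grip":1},{"rx":-0.25,"ry":-0.1,"rz":0.45,"tx":0.45,"ty":0.19,"tz":-0.03,"grip":1},{"rx":-0.2,"ry":-0.1,"rz":0.45,"tx":0.45,"ty":0.17,"tz":-0.03,"grip":1},{"rx":0,"ry":0,"rz":0,"tx":0,"ty":0,"tz":0,"grip":1}]' 40
python3 - <<'E'
from h import *
st()
plan(loc(-.035,.028,.25),Rtool(-Z,YC),1)
c=cam('scene'); cv2.imwrite('pics/e2.png',cv2.resize(c['pixels'][160:320,230:400],None,fx=4,fy=3.7))
c=cam('top'); cv2.imwrite('pics/e3.png',cv2.resize(c['pixels'][120:240,140:290],None,fx=5,fy=5))
E
```

```text
time_s: 12.52
ee_pos: [0.5756, 0.2253, 0.2929]
eef_rot: [-3.137, 0.004, 1.676]
force: [-4.1, -0.3, -1.2]
grip_width: 0.0188
t 12.52 p [0.576 0.225 0.293] z [-0.004 -0.005 -1.   ] x [-0.105  0.994 -0.004] q [ 0.315  0.462  1.321 -0.003  1.364  0.21 ] F [-4.146 -0.327 -1.229] w 0.0188
t [-0.19 -0.    1.07] r [-0.07  0.06 -0.06]
```

View pics/e2.png

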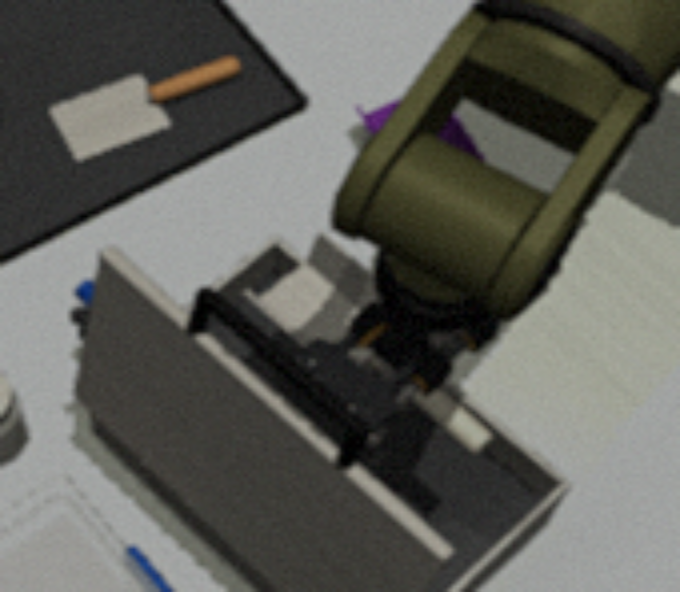

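View pics/e3.png

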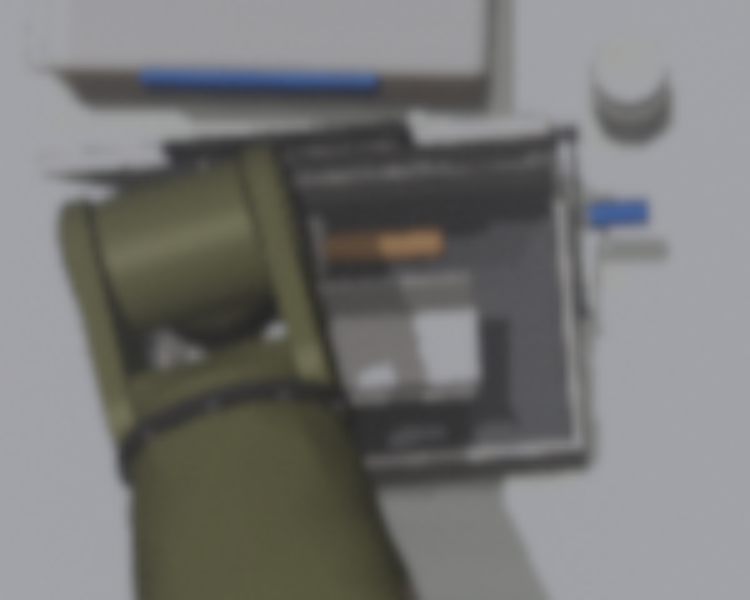

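Wrist force is −4 N in x: the gripper body may be brushing the lid's bar. I back off forward, then lower.

```bash
python3 -m pendant '[{"rx":0,"ry":0,"rz":0,"tx":-0.19,"ty":-0.3,"tz":0,"grip":1},{"rx":0,"ry":0,"rz":0,"tx":0,"ty":0,"tz":0.3,"grip":1},{"rx":0,"ry":0,"rz":0,"tx":0,"ty":0,"tz":0.5,"grip":1},{"rx":0,"ry":0,"rz":0,"tx":0,"ty":0,"tz":0.3,"grip":1},{"rx":0,"ry":0,"rz":0,"tx":0,"ty":0,"tz":0,"grip":1}]' 40
python3 - <<'E'
from h import *
st()
p,R,o=cur(); d=p-C; print(d@XC,d@YC)
plan(loc(-.040,.028,.19),Rtool(-Z,YC),1)
E
```

```text
time_s: 13.03
ee_pos: [0.5637, 0.2083, 0.244]
eef_rot: [-3.132, 0.005, 1.677]
force: [0.4, -0.0, -1.2]
grip_width: 0.0189
t 13.03 p [0.564 0.208 0.244] z [-0.009 -0.006 -1.   ] x [-0.106  0.994 -0.005] q [ 0.294  0.467  1.431 -0.003  1.254  0.188] F [ 0.449 -0.028 -1.159] w 0.0189
-0.048390596363999686 0.020116438130620806
t [0.2  0.22 1.35] r [-0.13  0.07 -0.05]
```

```bash
python3 -m pendant '[{"rx":-0.13,"ry":0.07,"rz":-0.05,"tx":0.17,"ty":0.2,"tz":0,"grip":1},{"rx":0,"ry":0,"rz":0,"tx":0,"ty":0,"tz":0.4,"grip":1},{"rx":0,"ry":0,"rz":0,"tx":0,"ty":0,"tz":0.5,"grip":1},{"rx":0,"ry":0,"rz":0,"tx":0,"ty":0,"tz":0.4,"grip":1},{"rx":0,"ry":0,"rz":0,"tx":0,"ty":0,"tz":0,"grip":1}]' 40
python3 - <<'E'
from h import *
st()
p,R,o=cur(); d=p-C; print(d@XC,d@YC)
plan(loc(-.040,.028,.163),Rtool(-Z,YC),1)
c=cam('scene'); cv2.imwrite('pics/e4.png',cv2.resize(c['pixels'][160:320,230:400],None,fx=4,fy=3.7))
c=cam('top'); cv2.imwrite('pics/e5.png',cv2.resize(c['pixels'][120:240,140:290],None,fx=5,fy=5))
E
```

```text
time_s: 13.45
ee_pos: [0.5747, 0.2155, 0.1915]
eef_rot: [3.136, -0.002, 1.68]
force: [0.3, -0.2, -0.8]
grip_width: 0.019
t 13.45 p [0.575 0.215 0.192] z [ 0.005  0.003 -1.   ] x [-0.109  0.994  0.002] q [0.299 0.544 1.446 0.002 1.147 0.189] F [ 0.256 -0.172 -0.792] w 0.019
-0.036690720657017076 0.02606115671473651
t [ 0.05 -0.09  0.71] r [ 0.07 -0.03 -0.01]
```

View pics/e4.png

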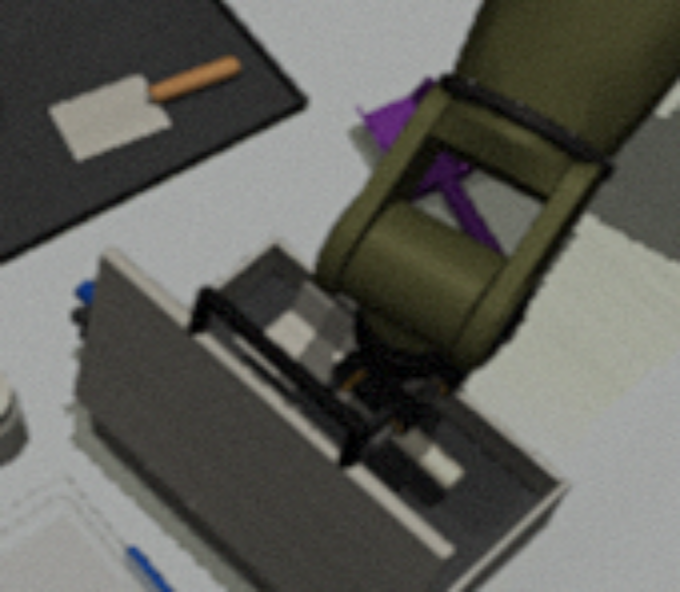

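View pics/e5.png

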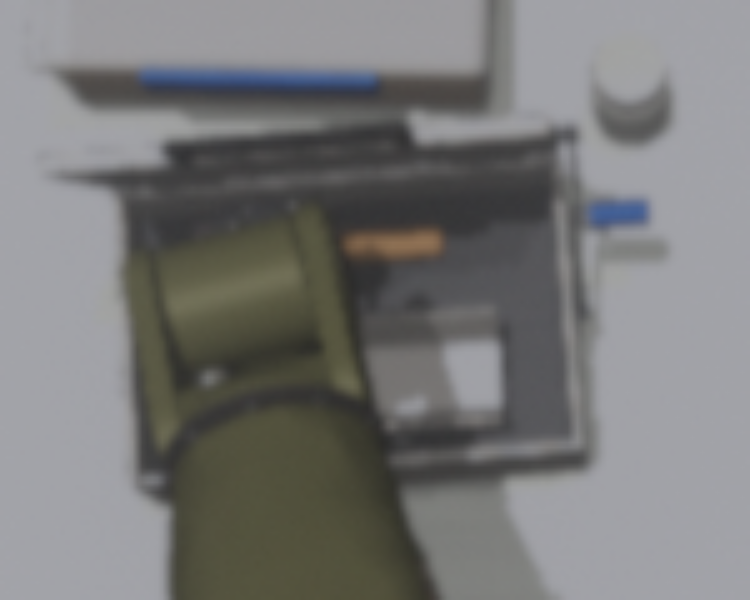

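The scoop is inside the walls, clear of front wall and brush, and the knob has not moved. I lower gently to the floor.

```bash
python3 -m pendant '[{"rx":0,"ry":0,"rz":0,"tx":0,"ty":-0.05,"tz":0.3,"grip":1},{"rx":0,"ry":0,"rz":0,"tx":0,"ty":0,"tz":0.25,"grip":1},{"rx":0,"ry":0,"rz":0,"tx":0,"ty":0,"tz":0.1,"grip":1},{"rx":0,"ry":0,"rz":0,"tx":0,"ty":0,"tz":0.08,"grip":1}]' 40
python3 -c "
from h import *
st()"
```

```text
time_s: 13.88
ee_pos: [0.5752, 0.2162, 0.1671]
eef_rot: [3.126, -0.005, 1.68]
force: [0.7, 0.5, -1.1]
grip_width: 0.0192
t 13.88 p [0.575 0.216 0.167] z [ 0.015  0.006 -1.   ] x [-0.109  0.994  0.005] q [0.299 0.571 1.466 0.002 1.089 0.19 ] F [ 0.677  0.505 -1.051] w 0.0192
```

```bash
python3 -m pendant '[{"rx":0.15,"ry":0,"rz":0,"tx":0,"ty":0,"tz":0.12,"grip":1},{"rx":0,"ry":0,"rz":0,"tx":0,"ty":0,"tz":0.1,"grip":1}]' 40
python3 -c "
from h import *
st()"
```

```text
time_s: 14.05
ee_pos: [0.5755, 0.2167, 0.1587]
eef_rot: [3.136, -0.006, 1.68]
force: [-5.4, 5.2, 12.1]
grip_width: 0.0189
t 14.05 p [0.576 0.217 0.159] z [ 0.005  0.006 -1.   ] x [-0.109  0.994  0.006] q [0.299 0.586 1.464 0.005 1.085 0.188] F [-5.446  5.21  12.078] w 0.0189
```

It rests on the floor (12 N up, TCP 159 mm against 161 expected). Release.

```bash
python3 -m pendant '[{"rx":0,"ry":0,"rz":0,"tx":0,"ty":0,"tz":-0.03,"grip":1},{"rx":0,"ry":0,"rz":0,"tx":0,"ty":0,"tz":0,"grip":0.5},{"rx":0,"ry":0,"rz":0,"tx":0,"ty":0,"tz":0,"grip":0.2},{"rx":0,"ry":0,"rz":0,"tx":0,"ty":0,"tz":0,"grip":0.1},{"rx":0,"ry":0,"rz":0,"tx":0,"ty":0,"tz":0,"grip":0.1}]' 20
python3 -c "
from h import *
st()"
```

```text
time_s: 14.47
ee_pos: [0.5759, 0.2168, 0.16]
eef_rot: [3.136, -0.006, 1.68]
force: [-0.8, 0.5, -0.4]
grip_width: 0.0398
t 14.47 p [0.576 0.217 0.16 ] z [ 0.005  0.006 -1.   ] x [-0.109  0.994  0.006] q [0.299 0.585 1.462 0.005 1.088 0.188] F [-0.768  0.534 -0.395] w 0.0398
```

```bash
python3 -m pendant '[{"rx":0,"ry":0,"rz":0,"tx":0,"ty":0,"tz":-0.4,"grip":0.1},{"rx":0,"ry":0,"rz":0,"tx":0,"ty":-0.1,"tz":-0.7,"grip":0.1},{"rx":0,"ry":0,"rz":0,"tx":0,"ty":-0.6,"tz":-0.7,"grip":0.1},{"rx":0,"ry":0,"rz":0,"tx":0,"ty":-0.8,"tz":-0.6,"grip":0.1},{"rx":0,"ry":0,"rz":0,"tx":0,"ty":-0.9,"tz":-0.5,"grip":0.1},{"rx":0,"ry":0,"rz":0,"tx":-0.5,"ty":-0.8,"tz":-0.5,"grip":0.1},{"rx":0,"ry":0,"rz":0,"tx":-0.9,"ty":-0.3,"tz":-0.3,"grip":0.1}]' 20
python3 - <<'E'
from h import *
st()
c=cam('scene'); cv2.imwrite('pics/f1.png',cv2.resize(c['pixels'][160:320,230:400],None,fx=4,fy=3.7))
c=cam('top'); cv2.imwrite('pics/f2.png',cv2.resize(c['pixels'][120:240,140:290],None,fx=5,fy=5))
E
```

```text
time_s: 15.05
ee_pos: [0.4388, 0.1472, 0.308]
eef_rot: [-3.141, -0.005, 1.683]
force: [1.8, -0.9, 0.9]
grip_width: 0.0424
t 15.05 p [0.439 0.147 0.308] z [-0.001  0.005 -1.   ] x [-0.112  0.994  0.005] q [0.243 0.099 1.749 0.005 1.293 0.129] F [ 1.77  -0.861  0.899] w 0.0424
```

View pics/f1.png

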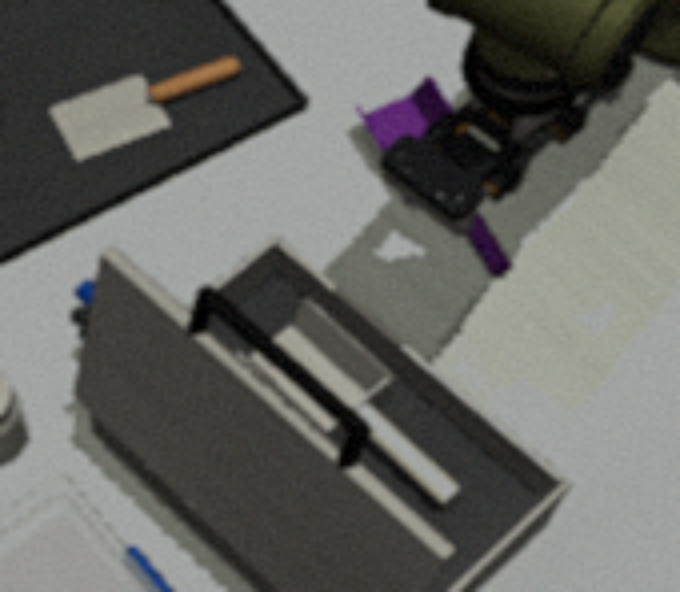

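View pics/f2.png

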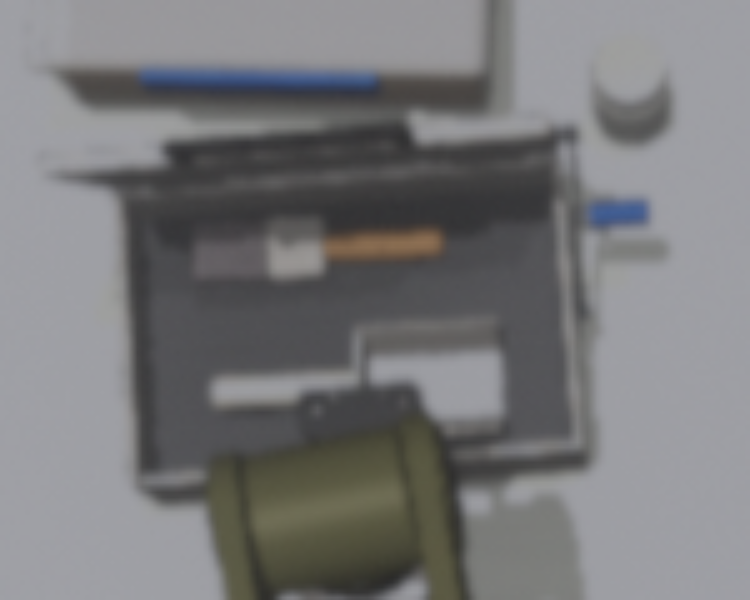

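The scoop lies flat in the front of the chest, the brush is untouched and the lid is propped. Next I check shaker clearance near the knob and plan the approach.

```bash
cat >> h.py <<'E'
FT=(.001,.0625)
def knob(deg,y=-.192):
    a=np.radians(deg); return loc(FT[0]-.0794*np.cos(a),y,FT[1]+.0794*np.sin(a))
T20=np.radians(20)
ZK=np.sin(T20)*YC-np.cos(T20)*Z
RK=Rtool(ZK,YC)
E
python3 - <<'E'
from h import *
c=cam('top'); s=cam('scene')
p=onz(c,140+630/5,120+75/5,.1); print('shaker top',p,(p-C)@XC,(p-C)@YC)
h=cv2.cvtColor(c['pixels'],cv2.COLOR_BGR2HSV)
m=cv2.inRange(h,(100,120,50),(122,255,255)); m[:145]=0
print(cv2.moments(m,True)['m10']/m.astype(bool).sum(),cv2.moments(m,True)['m01']/m.astype(bool).sum(), cv2.boundingRect(m))
print(knob(128), 'proj top',proj(c,knob(128,-.186)),'scene',proj(s,knob(128,-.186)), proj(c,knob(15,-.186)),proj(s,knob(15,-.186)))
print('pre',knob(128)-.078*ZK-.08*ZK)
plan(knob(128)-.178*ZK,RK,12)
E
```

```text
shaker top [0.787 0.012 0.1  ] 0.15226747054277714 -0.20001040179219118
263.3333333333333 162.03703703703704 (259, 161, 10, 3)
[0.685 0.008 0.125] proj top (np.float64(264.4165310045746), np.float64(162.81965006630955)) scene (np.float64(254.90854925782764), np.float64(241.83291333542817)) (np.float64(268.0763458109011), np.float64(202.37147720989182)) (np.float64(284.9852590524468), np.float64(222.1600907588687))
pre [ 0.691 -0.045  0.274]
t [-0.47  0.47  0.03] r [-0.    0.41 -0.  ]
t [-0.47  0.47  0.01] r [-0.    0.41 -0.  ]
t [-0.47  0.47  0.  ] r [-0.    0.41 -0.  ]
t [-0.47  0.47 -0.01] r [-0.    0.41 -0.  ]
t [-0.47  0.47 -0.03] r [-0.    0.41 -0.  ]
t [-0.47  0.47 -0.04] r [-0.    0.41 -0.  ]
t [-0.46  0.47 -0.05] r [-0.    0.41 -0.  ]
t [-0.46  0.47 -0.07] r [-0.    0.41 -0.  ]
t [-0.46  0.47 -0.08] r [-0.    0.41 -0.  ]
t [-0.46  0.47 -0.09] r [-0.    0.41 -0.  ]
t [-0.46  0.47 -0.11] r [-0.    0.41 -0.  ]
t [-0.45  0.47 -0.12] r [-0.    0.41 -0.  ]
```

```bash
python3 -m pendant '[{"rx":0,"ry":0.6,"rz":0,"tx":-0.8,"ty":0.1,"tz":0,"grip":0.1},{"rx":0,"ry":0.7,"rz":0,"tx":-0.9,"ty":0.2,"tz":0,"grip":0.1},{"rx":0,"ry":0.7,"rz":0,"tx":-0.9,"ty":0.2,"tz":0,"grip":0.1},{"rx":0,"ry":0.7,"rz":0,"tx":-0.9,"ty":0.3,"tz":-0.05,"grip":0.1},{"rx":0,"ry":0.8,"rz":0,"tx":-0.9,"ty":0.4,"tz":-0.1,"grip":0.1},{"rx":0,"ry":0.8,"rz":0,"tx":-0.7,"ty":0.6,"tz":-0.1,"grip":0.1},{"rx":0,"ry":0.8,"rz":0,"tx":-0.4,"ty":0.8,"tz":-0.1,"grip":0.1}]' 20
python3 - <<'E'
from h import *
st()
plan(knob(128)-.178*ZK,RK,6)
E
```

```text
time_s: 15.83
ee_pos: [0.5741, -0.062, 0.2855]
eef_rot: [-3.141, -0.377, 1.69]
force: [-0.6, 0.2, 0.6]
grip_width: 0.0425
t 15.83 p [ 0.574 -0.062  0.286] z [-0.044  0.366 -0.93 ] x [-0.111  0.923  0.368] q [-0.274  0.424  1.422  0.349  1.454 -0.462] F [-0.593  0.178  0.649] w 0.0425
t [-0.01  0.49 -0.03] r [-0.01 -0.07  0.02]
t [-0.01  0.49 -0.03] r [-0.01 -0.07  0.02]
t [-0.    0.49 -0.03] r [-0.01 -0.07  0.02]
t [-0.    0.49 -0.03] r [-0.01 -0.07  0.02]
t [-0.    0.49 -0.03] r [-0.01 -0.07  0.02]
t [-0.    0.49 -0.03] r [-0.01 -0.07  0.02]
```

```bash
python3 -m pendant '[{"rx":0,"ry":-0.1,"rz":0,"tx":0,"ty":0.6,"tz":0,"grip":0.1},{"rx":0,"ry":-0.1,"rz":0,"tx":0,"ty":0.7,"tz":0,"grip":0.1},{"rx":0,"ry":-0.1,"rz":0,"tx":0,"ty":0.7,"tz":-0.05,"grip":0.1},{"rx":0,"ry":-0.1,"rz":0,"tx":0,"ty":0.7,"tz":-0.05,"grip":0.1},{"rx":0,"ry":0,"rz":0,"tx":0,"ty":0.3,"tz":0,"grip":0.1},{"rx":0,"ry":0,"rz":0,"tx":0,"ty":0,"tz":0,"grip":0.1}]' 20
python3 - <<'E'
from h import *
st()
plan(knob(128)-.138*ZK,RK,1)
E
```

```text
time_s: 16.33
ee_pos: [0.7055, -0.0506, 0.2734]
eef_rot: [-3.124, -0.358, 1.678]
force: [-0.6, 0.3, -0.4]
grip_width: 0.0423
t 16.33 p [ 0.705 -0.051  0.273] z [-0.055  0.346 -0.937] x [-0.101  0.931  0.35 ] q [-0.204  0.735  0.969  0.334  1.569 -0.338] F [-0.628  0.31  -0.354] w 0.0423
t [ 0.15 -0.35  0.56] r [-0.24 -0.12 -0.03]
```

```bash
python3 -m pendant '[{"rx":-0.24,"ry":-0.12,"rz":0,"tx":0.15,"ty":-0.35,"tz":0.1,"grip":0.1},{"rx":0,"ry":0,"rz":0,"tx":0,"ty":0,"tz":0.4,"grip":0.1},{"rx":0,"ry":0,"rz":0,"tx":0,"ty":0,"tz":0,"grip":0.1}]' 20
python3 - <<'E'
from h import *
st()
plan(knob(128)-.138*ZK,RK,1)
plan(knob(128)-.078*ZK,RK,1)
c=cam('scene'); cv2.imwrite('pics/g1.png',cv2.resize(c['pixels'][180:300,210:340],None,fx=5,fy=5))
c=cam('top'); cv2.imwrite('pics/g2.png',cv2.resize(c['pixels'][130:220,210:320],None,fx=6,fy=6))
E
```

```text
time_s: 16.58
ee_pos: [0.6899, -0.0374, 0.2503]
eef_rot: [-3.134, -0.351, 1.678]
force: [-0.0, 1.0, -0.5]
grip_width: 0.0428
t 16.58 p [ 0.69  -0.037  0.25 ] z [-0.044  0.341 -0.939] x [-0.1    0.934  0.344] q [-0.19   0.701  1.077  0.334  1.483 -0.347] F [-0.009  0.989 -0.529] w 0.0428
t [ 0.01 -0.   -0.11] r [-0.09 -0.03 -0.04]
t [0.01 0.   1.39] r [-0.09 -0.03 -0.04]
```

View pics/g1.png

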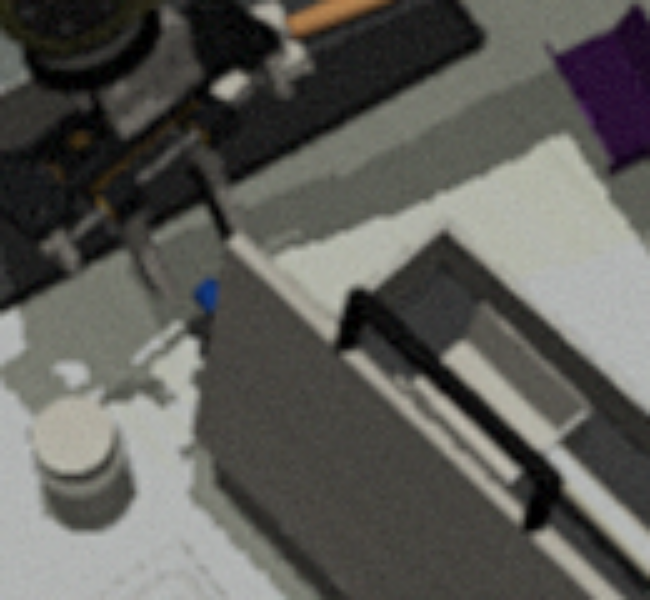

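View pics/g2.png

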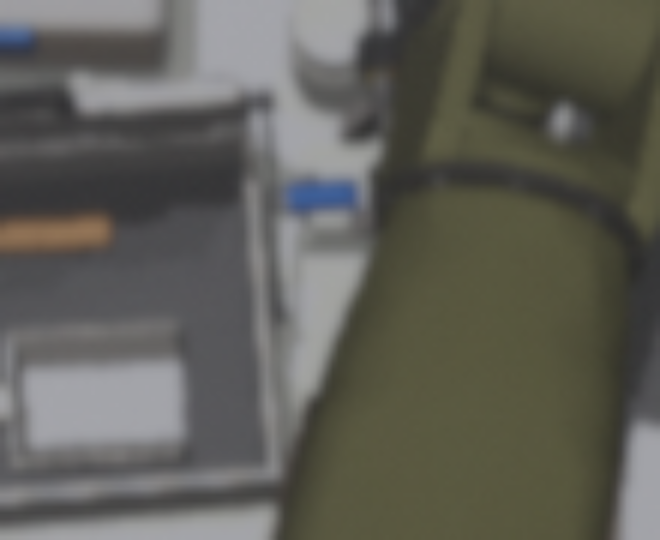

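The hand is over the knob (scene crop (208,293), between the finger lines), clear of lid and shaker. Advancing.

```bash
python3 -m pendant '[{"rx":0,"ry":0,"rz":0,"tx":0,"ty":0,"tz":0.5,"grip":0.1},{"rx":0,"ry":0,"rz":0,"tx":0,"ty":0,"tz":0.5,"grip":0.1},{"rx":0,"ry":0,"rz":0,"tx":0,"ty":0,"tz":0.2,"grip":0.1},{"rx":0,"ry":0,"rz":0,"tx":0,"ty":0,"tz":0,"grip":0.1}]' 20
python3 - <<'E'
from h import *
st()
plan(knob(128)-.078*ZK,RK,1)
c=cam('scene'); cv2.imwrite('pics/g3.png',cv2.resize(c['pixels'][180:280,200:310],None,fx=6,fy=6))
E
```

```text
time_s: 17.02
ee_pos: [0.6897, -0.0227, 0.2116]
eef_rot: [3.139, -0.348, 1.68]
force: [-0.1, -0.4, -0.2]
grip_width: 0.0422
t 17.02 p [ 0.69  -0.023  0.212] z [-0.034  0.339 -0.94 ] x [-0.102  0.934  0.341] q [-0.169  0.725  1.129  0.341  1.395 -0.356] F [-0.062 -0.36  -0.187] w 0.0422
t [-0.   -0.04  0.35] r [ 0.04  0.01 -0.02]
```

View pics/g3.png

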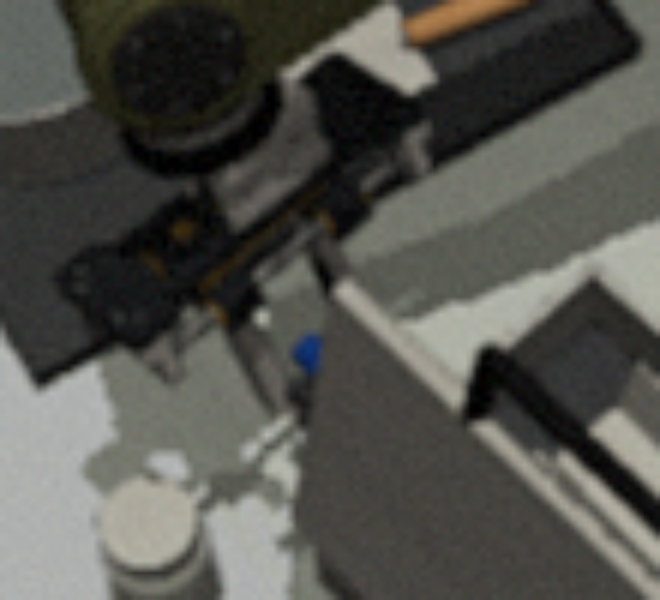

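```bash
python3 -m pendant '[{"rx":0,"ry":0,"rz":0,"tx":0,"ty":0,"tz":0.25,"grip":0.1},{"rx":0,"ry":0,"rz":0,"tx":0,"ty":0,"tz":0.1,"grip":0.1},{"rx":0,"ry":0,"rz":0,"tx":0,"ty":0,"tz":0,"grip":0.1}]' 20
python3 - <<'E'
from h import *
st()
plan(knob(128)-.078*ZK,RK,1)
c=cam('scene'); cv2.imwrite('pics/g4.png',cv2.resize(c['pixels'][180:280,200:310],None,fx=6,fy=6))
E
```

```text
time_s: 17.32
ee_pos: [0.6903, -0.0189, 0.2013]
eef_rot: [3.134, -0.347, 1.68]
force: [0.7, -0.8, -0.2]
grip_width: 0.0425
t 17.32 p [ 0.69  -0.019  0.201] z [-0.03   0.339 -0.94 ] x [-0.103  0.935  0.34 ] q [-0.164  0.733  1.14   0.343  1.37  -0.358] F [ 0.662 -0.841 -0.236] w 0.0425
t [-0.   -0.07  0.08] r [ 0.11  0.03 -0.01]
```

View pics/g4.png

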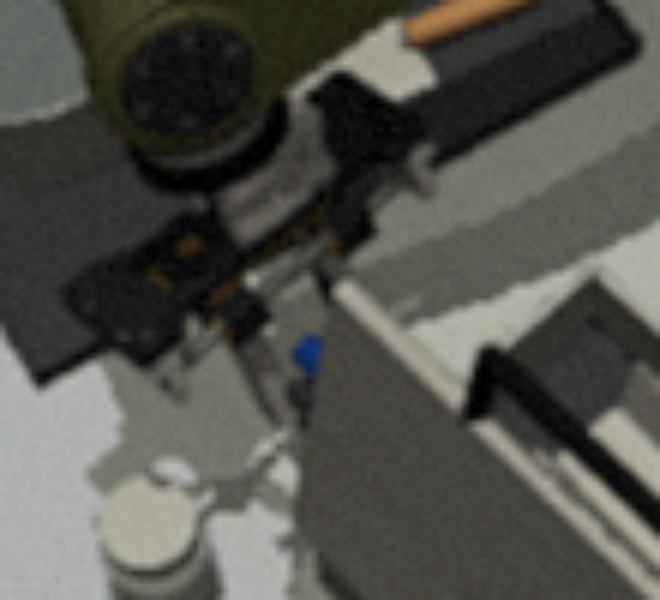

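```bash
python3 -m pendant '[{"rx":0,"ry":0,"rz":0,"tx":0,"ty":-0.05,"tz":0.08,"grip":0.1},{"rx":0,"ry":0,"rz":0,"tx":0,"ty":0,"tz":0,"grip":0.5},{"rx":0,"ry":0,"rz":0,"tx":0,"ty":0,"tz":0,"grip":1},{"rx":0,"ry":0,"rz":0,"tx":0,"ty":0,"tz":0,"grip":1},{"rx":0,"ry":0,"rz":0,"tx":0,"ty":0,"tz":0,"grip":1},{"rx":0,"ry":0,"rz":0,"tx":0,"ty":0,"tz":0,"grip":1}]' 20
python3 - <<'E'
from h import *
st()
p,R,o=cur(); g=p+.078*R[:,2]-C; print('grip local',g@XC,g@YC,g[2])
E
```

```text
time_s: 17.87
ee_pos: [0.6883, -0.0186, 0.1997]
eef_rot: [3.132, -0.346, 1.68]
force: [1.3, 0.4, -0.5]
grip_width: 0.0173
t 17.87 p [ 0.688 -0.019  0.2  ] z [-0.027  0.339 -0.941] x [-0.103  0.935  0.34 ] q [-0.164  0.729  1.151  0.344  1.362 -0.36 ] F [ 1.28   0.388 -0.544] w 0.0173
grip local 0.051361123930679244 -0.19254445651597077 0.12635624140258278
```

The knob is held (17.3 mm). Next I plan its arc about the foot.

```bash
cat >> h.py <<'E'
FT=(.0022,.0634)
def karc(steps):
    p,R,o=cur(); g=p+.078*R[:,2]; d=g-C; dx=d@XC-FT[0]; dz=d[2]-FT[1]
    th=np.degrees(np.arctan2(dz,-dx)); print('elev',th,'r',np.hypot(dx,dz),'y',d@YC, 'F fwd',-o['force']@XC,'Fz',o['force'][2],'w',o['grip_width'])
    # correction of orientation is left out; path relative to the present point, drawn onto the circle over the steps
    prev=g; y=d@YC
    for k,s in enumerate(steps):
        n=knob(th-s,y); print(round(th-s,1),(R.T@(n-prev)/.04).round(2)); prev=n
E
python3 - <<'E'
from h import *
karc([3,6,9,12,16,20,24,28])
E
```

```text
elev 127.98548314085049 r 0.07987680788356456 y -0.19254445651597077 F fwd -1.315019248634425 Fz -0.5436830775149011 w 0.017337702992111674
125.0 [ 0.02 -0.09 -0.05]
122.0 [ 0.02 -0.09 -0.05]
119.0 [ 0.02 -0.09 -0.05]
116.0 [ 0.02 -0.09 -0.05]
112.0 [ 0.02 -0.13 -0.05]
108.0 [ 0.02 -0.13 -0.05]
104.0 [ 0.01 -0.13 -0.04]
100.0 [ 0.01 -0.14 -0.03]
```

```bash
python3 -m pendant '[{"rx":0,"ry":0,"rz":0,"tx":0.02,"ty":-0.09,"tz":-0.06,"grip":1},{"rx":0,"ry":0,"rz":0,"tx":0.02,"ty":-0.09,"tz":-0.06,"grip":1},{"rx":0,"ry":0,"rz":0,"tx":0.02,"ty":-0.09,"tz":-0.06,"grip":1}]' 25
python3 - <<'E'
from h import *
karc([3,6,9,13,17,21,25,29])
E
```

```text
time_s: 18.12
ee_pos: [0.6772, -0.0197, 0.2072]
eef_rot: [3.131, -0.347, 1.681]
force: [-0.1, 1.2, -4.1]
grip_width: 0.0173
elev 118.34197505139737 r 0.08000168364939039 y -0.1924503159586835 F fwd -0.06919986519017807 Fz -4.074628740068808 w 0.017310188722669873
115.3 [ 0.01 -0.1  -0.03]
112.3 [ 0.01 -0.09 -0.04]
109.3 [ 0.01 -0.1  -0.04]
105.3 [ 0.01 -0.13 -0.04]
101.3 [ 0.01 -0.13 -0.03]
97.3 [ 0.01 -0.14 -0.02]
93.3 [ 0.   -0.14 -0.01]
89.3 [ 0.   -0.14 -0.  ]
```

The knob is past straight and held, with little force.

```bash
python3 -m pendant '[{"rx":0,"ry":0,"rz":0,"tx":0.01,"ty":-0.1,"tz":-0.04,"grip":1},{"rx":0,"ry":0,"rz":0,"tx":0.01,"ty":-0.1,"tz":-0.04,"grip":1},{"rx":0,"ry":0,"rz":0,"tx":0.01,"ty":-0.1,"tz":-0.04,"grip":1},{"rx":0,"ry":0,"rz":0,"tx":0.01,"ty":-0.12,"tz":-0.04,"grip":1}]' 25
python3 - <<'E'
from h import *
karc([3,6,9,12,15,18,22,26])
c=cam('scene'); cv2.imwrite('pics/h1.png',cv2.resize(c['pixels'][160:310,200:380],None,fx=4,fy=4))
E
```

```text
time_s: 18.45
ee_pos: [0.6583, -0.0217, 0.2144]
eef_rot: [3.132, -0.348, 1.681]
force: [0.9, 1.8, -4.5]
grip_width: 0.0173
elev 103.66113739710045 r 0.07993353022951259 y -0.1923051846809538 F fwd -1.1157829053923816 Fz -4.519790358167409 w 0.017322706359691565
100.7 [ 0.   -0.1  -0.01]
97.7 [ 0.01 -0.1  -0.02]
94.7 [ 0.   -0.1  -0.01]
91.7 [ 0.   -0.1  -0.01]
88.7 [ 0.  -0.1 -0. ]
85.7 [-0.  -0.1  0. ]
81.7 [-0.01 -0.14  0.01]
77.7 [-0.01 -0.14  0.02]
```

View pics/h1.png

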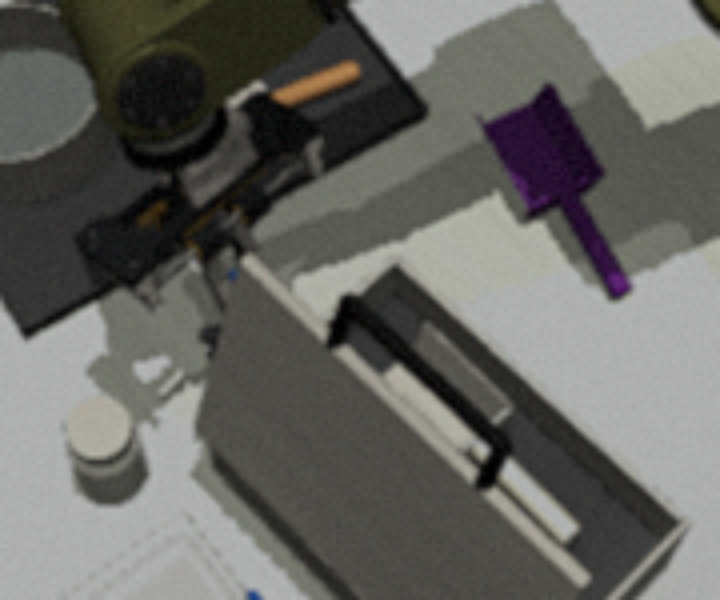

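The lid is coming down with the knob and clears the hand. I continue.

```bash
python3 -m pendant '[{"rx":0,"ry":0,"rz":0,"tx":0,"ty":-0.1,"tz":-0.01,"grip":1},{"rx":0,"ry":0,"rz":0,"tx":0,"ty":-0.1,"tz":-0.01,"grip":1},{"rx":0,"ry":0,"rz":0,"tx":0,"ty":-0.1,"tz":-0.01,"grip":1},{"rx":0,"ry":0,"rz":0,"tx":0,"ty":-0.1,"tz":-0.01,"grip":1},{"rx":0,"ry":0,"rz":0,"tx":0,"ty":-0.1,"tz":0,"grip":1},{"rx":0,"ry":0,"rz":0,"tx":0,"ty":-0.1,"tz":0,"grip":1}]' 25
python3 - <<'E'
from h import *
karc([3,6,9,12,15,18,21,24])
E
```

```text
time_s: 19.0
ee_pos: [0.6311, -0.0246, 0.2161]
eef_rot: [3.134, -0.349, 1.681]
force: [-0.9, 4.2, -3.3]
grip_width: 0.0171
elev 83.86825484950847 r 0.07986971325766895 y -0.1921262960781422 F fwd 0.40208928380753367 Fz -3.308024861785027 w 0.0171406172020875
80.9 [-0.01 -0.1   0.02]
77.9 [-0.01 -0.1   0.02]
74.9 [-0.01 -0.1   0.02]
71.9 [-0.01 -0.1   0.03]
68.9 [-0.01 -0.1   0.03]
65.9 [-0.01 -0.1   0.04]
62.9 [-0.02 -0.09  0.04]
59.9 [-0.02 -0.09  0.05]
```

```bash
python3 -m pendant '[{"rx":0,"ry":0,"rz":0,"tx":0,"ty":-0.1,"tz":0.02,"grip":1},{"rx":0,"ry":0,"rz":0,"tx":0,"ty":-0.1,"tz":0.02,"grip":1},{"rx":0,"ry":0,"rz":0,"tx":0,"ty":-0.1,"tz":0.02,"grip":1},{"rx":0,"ry":0,"rz":0,"tx":-0.01,"ty":-0.1,"tz":0.03,"grip":1},{"rx":0,"ry":0,"rz":0,"tx":-0.01,"ty":-0.1,"tz":0.03,"grip":1},{"rx":0,"ry":0,"rz":0,"tx":-0.01,"ty":-0.1,"tz":0.04,"grip":1}]' 25
python3 - <<'E'
from h import *
karc([3,6,9,12,15,18,21,24])
c=cam('scene'); cv2.imwrite('pics/h2.png',cv2.resize(c['pixels'][160:310,200:380],None,fx=4,fy=4))
E
```

```text
time_s: 19.5
ee_pos: [0.604, -0.0272, 0.208]
eef_rot: [3.136, -0.348, 1.68]
force: [0.3, 0.7, -5.6]
grip_width: 0.0172
elev 63.26449598317933 r 0.07981341831187351 y -0.1918003916278265 F fwd -0.4213902177877929 Fz -5.588967819339914 w 0.01716537882841165
60.3 [-0.02 -0.09  0.05]
57.3 [-0.02 -0.09  0.05]
54.3 [-0.02 -0.09  0.05]
51.3 [-0.02 -0.08  0.06]
48.3 [-0.02 -0.08  0.06]
45.3 [-0.02 -0.08  0.07]
42.3 [-0.03 -0.07  0.07]
39.3 [-0.03 -0.07  0.07]
```

View pics/h2.png

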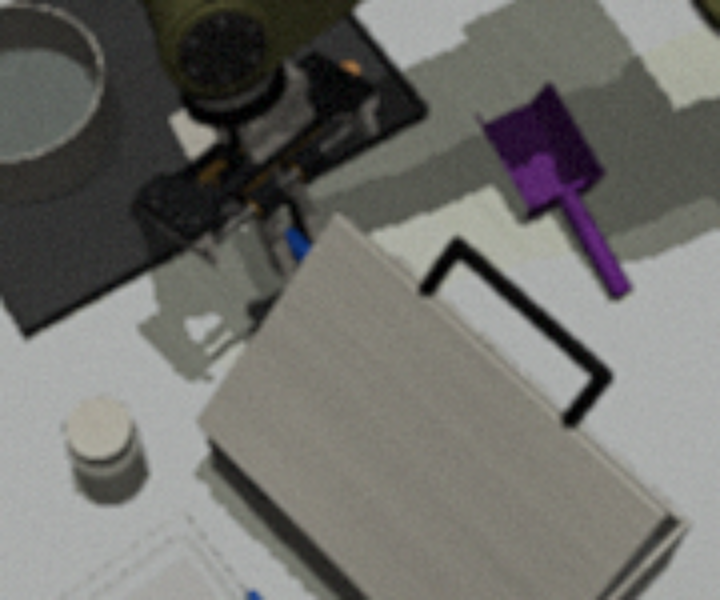

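Well under control. I continue down.

```bash
python3 -m pendant '[{"rx":0,"ry":0,"rz":0,"tx":-0.02,"ty":-0.09,"tz":0.05,"grip":1},{"rx":0,"ry":0,"rz":0,"tx":-0.02,"ty":-0.09,"tz":0.05,"grip":1},{"rx":0,"ry":0,"rz":0,"tx":-0.02,"ty":-0.09,"tz":0.05,"grip":1},{"rx":0,"ry":0,"rz":0,"tx":-0.02,"ty":-0.08,"tz":0.06,"grip":1},{"rx":0,"ry":0,"rz":0,"tx":-0.02,"ty":-0.08,"tz":0.06,"grip":1},{"rx":0,"ry":0,"rz":0,"tx":-0.02,"ty":-0.08,"tz":0.07,"grip":1}]' 25
python3 - <<'E'
from h import *
karc([3,6,9,12,15,18,21,24])
E
```

```text
time_s: 20.05
ee_pos: [0.5813, -0.0295, 0.1907]
eef_rot: [3.137, -0.348, 1.679]
force: [3.4, 1.9, -9.2]
grip_width: 0.0171
elev 42.495941118675866 r 0.07985094512529328 y -0.19157970093667967 F fwd -3.5908879336821955 Fz -9.197641171054231 w 0.017113230300535246
39.5 [-0.03 -0.06  0.08]
36.5 [-0.03 -0.06  0.08]
33.5 [-0.03 -0.06  0.08]
30.5 [-0.03 -0.06  0.08]
27.5 [-0.03 -0.05  0.09]
24.5 [-0.03 -0.05  0.09]
21.5 [-0.03 -0.04  0.09]
18.5 [-0.03 -0.04  0.09]
```

```bash
python3 -m pendant '[{"rx":0,"ry":0,"rz":0,"tx":-0.03,"ty":-0.06,"tz":0.07,"grip":1},{"rx":0,"ry":0,"rz":0,"tx":-0.03,"ty":-0.06,"tz":0.07,"grip":1},{"rx":0,"ry":0,"rz":0,"tx":-0.03,"ty":-0.06,"tz":0.07,"grip":1},{"rx":0,"ry":0,"rz":0,"tx":-0.03,"ty":-0.06,"tz":0.07,"grip":1}]' 40
python3 - <<'E'
from h import *
karc([2,4,6,8,10,12,14])
c=cam('scene'); cv2.imwrite('pics/h3.png',cv2.resize(c['pixels'][160:310,200:380],None,fx=4,fy=4))
E
```

```text
time_s: 20.38
ee_pos: [0.571, -0.0307, 0.1767]
eef_rot: [3.136, -0.348, 1.679]
force: [7.0, 6.1, -11.7]
grip_width: 0.017
elev 30.063571334493577 r 0.07984657896070635 y -0.19163416378655404 F fwd -7.597202775553587 Fz -11.712768412204705 w 0.016950766146929478
28.1 [-0.02 -0.02  0.06]
26.1 [-0.02 -0.03  0.06]
24.1 [-0.02 -0.03  0.06]
22.1 [-0.02 -0.03  0.06]
20.1 [-0.02 -0.03  0.06]
18.1 [-0.02 -0.02  0.06]
16.1 [-0.02 -0.02  0.06]
```

View pics/h3.png

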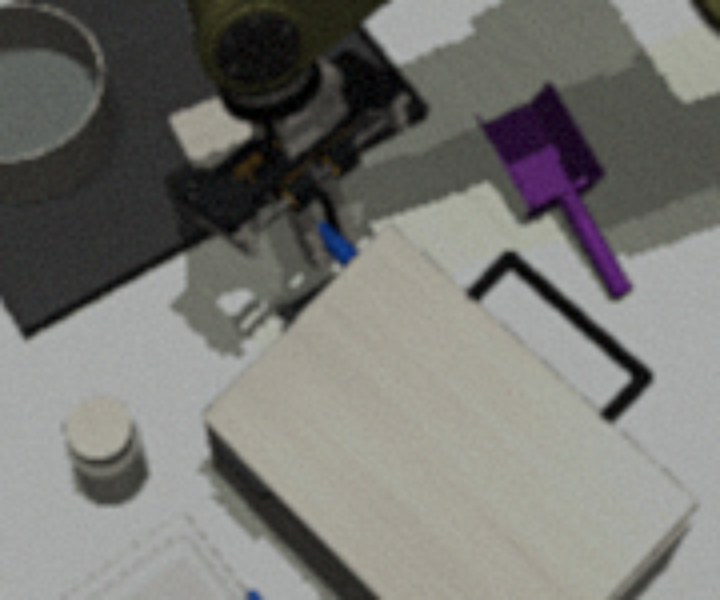

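```bash
python3 -m pendant '[{"rx":0,"ry":0,"rz":0,"tx":-0.01,"ty":-0.02,"tz":0.06,"grip":1},{"rx":0,"ry":0,"rz":0,"tx":-0.01,"ty":-0.02,"tz":0.06,"grip":1},{"rx":0,"ry":0,"rz":0,"tx":-0.01,"ty":-0.02,"tz":0.06,"grip":1}]' 40
python3 - <<'E'
from h import *
karc([2,4,6,8,10,12,14])
E
```

```text
time_s: 20.68
ee_pos: [0.5673, -0.0308, 0.1679]
eef_rot: [3.139, -0.347, 1.679]
force: [-2.2, -2.4, -6.1]
grip_width: 0.0168
elev 23.10810132793685 r 0.07935512832171095 y -0.19138450221418024 F fwd 2.4420193954263882 Fz -6.110422224595555 w 0.01681273755510193
21.1 [-0.02 -0.03  0.06]
19.1 [-0.02 -0.02  0.06]
17.1 [-0.02 -0.02  0.06]
15.1 [-0.02 -0.02  0.06]
13.1 [-0.02 -0.02  0.06]
11.1 [-0.02 -0.01  0.06]
9.1 [-0.02 -0.01  0.06]
```

```bash
python3 -m pendant '[{"rx":0,"ry":0,"rz":0,"tx":-0.02,"ty":-0.03,"tz":0.06,"grip":1},{"rx":0,"ry":0,"rz":0,"tx":-0.02,"ty":-0.02,"tz":0.06,"grip":1}]' 40
python3 - <<'E'
from h import *
karc([2,4,6,8])
E
python3 -m pendant '[{"rx":0,"ry":0,"rz":0,"tx":-0.02,"ty":-0.02,"tz":0.06,"grip":1}]' 40
python3 - <<'E'
from h import *
karc([2,4,6,8])
E
```

```text
time_s: 20.85
ee_pos: [0.565, -0.0311, 0.1622]
eef_rot: [3.139, -0.347, 1.679]
force: [-0.2, 0.6, -8.8]
grip_width: 0.0169
elev 18.67829201460861 r 0.07943854209284291 y -0.19148908232584255 F fwd 0.07800712631590127 Fz -8.828446634039441 w 0.01689501938050293
16.7 [-0.02 -0.02  0.06]
14.7 [-0.02 -0.02  0.06]
12.7 [-0.02 -0.02  0.06]
10.7 [-0.02 -0.01  0.06]
time_s: 20.93
ee_pos: [0.5641, -0.0312, 0.1593]
eef_rot: [3.139, -0.346, 1.678]
force: [0.3, 0.1, -9.4]
grip_width: 0.0171
elev 16.472937468473773 r 0.0794354294299783 y -0.19144584201252718 F fwd -0.3219924171646145 Fz -9.430352664052057 w 0.01709478695903268
14.5 [-0.02 -0.02  0.06]
12.5 [-0.02 -0.02  0.06]
10.5 [-0.02 -0.01  0.06]
8.5 [-0.02 -0.01  0.06]
```

```bash
python3 -m pendant '[{"rx":0,"ry":0,"rz":0,"tx":-0.02,"ty":-0.02,"tz":0.05,"grip":1}]' 40
python3 -m pendant '[{"rx":0,"ry":0,"rz":0,"tx":-0.02,"ty":-0.01,"tz":0.05,"grip":1}]' 40
python3 - <<'E'
from h import *
karc([2,4,6,8])
E
```

```text
time_s: 21.02
ee_pos: [0.5636, -0.0313, 0.1572]
eef_rot: [3.137, -0.347, 1.678]
force: [3.6, 1.2, 4.3]
grip_width: 0.017
time_s: 21.1
ee_pos: [0.5638, -0.0314, 0.1562]
eef_rot: [3.135, -0.347, 1.679]
force: [-5.1, -1.2, 15.5]
grip_width: 0.017
elev 14.285644853448995 r 0.07870379470673697 y -0.1916397969506993 F fwd 5.158490115892842 Fz 15.547416629037278 w 0.01701307412231935
12.3 [-0.02 -0.03  0.06]
10.3 [-0.02 -0.01  0.06]
8.3 [-0.02 -0.01  0.06]
6.3 [-0.02 -0.01  0.06]
```

The force turned to 15 N upward at 14.3°, so the lid is seated. Release with a small opening and withdraw along the tool.

```bash
python3 -m pendant '[{"rx":0,"ry":0,"rz":0,"tx":0,"ty":0,"tz":-0.03,"grip":1},{"rx":0,"ry":0,"rz":0,"tx":0,"ty":0,"tz":0,"grip":0.6},{"rx":0,"ry":0,"rz":0,"tx":0,"ty":0,"tz":0,"grip":0.2},{"rx":0,"ry":0,"rz":0,"tx":0,"ty":0,"tz":0,"grip":0.2},{"rx":0,"ry":0,"rz":0,"tx":0,"ty":0,"tz":0,"grip":0.2}]' 10
python3 - <<'E'
from h import *
st()
E
```

```text
time_s: 21.52
ee_pos: [0.5647, -0.0318, 0.1592]
eef_rot: [3.131, -0.347, 1.681]
force: [-0.1, -0.2, -1.0]
grip_width: 0.0352
t 21.52 p [ 0.565 -0.032  0.159] z [-0.027  0.339 -0.94 ] x [-0.103  0.935  0.34 ] q [-0.221  0.526  1.587  0.362  1.16  -0.497] F [-0.076 -0.247 -0.993] w 0.0352
```

```bash
python3 -m pendant '[{"rx":0,"ry":0,"rz":0,"tx":0,"ty":0,"tz":-0.4,"grip":0.2},{"rx":0,"ry":0,"rz":0,"tx":0,"ty":0,"tz":-0.8,"grip":0.2},{"rx":0,"ry":0,"rz":0,"tx":0,"ty":0,"tz":-0.9,"grip":0.2},{"rx":0,"ry":0,"rz":0,"tx":0,"ty":0,"tz":-0.9,"grip":0.2},{"rx":0,"ry":0,"rz":0,"tx":-0.4,"ty":-0.5,"tz":-0.7,"grip":0.2},{"rx":0,"ry":0,"rz":0,"tx":-0.7,"ty":-0.6,"tz":-0.3,"grip":0.2},{"rx":0,"ry":0,"rz":0,"tx":-0.7,"ty":-0.5,"tz":0,"grip":0.2},{"rx":0,"ry":0,"rz":0,"tx":0,"ty":0,"tz":0,"grip":0.2}]' 10
python3 - <<'E'
from h import *
st()
s=cam('scene'); save(s,'k1.png')
c=cam('top'); cv2.imwrite('pics/k2.png',cv2.resize(c['pixels'][120:300,80:400],None,fx=2.4,fy=2.4))
for q in(c,s):
    h=cv2.cvtColor(q['pixels'],cv2.COLOR_BGR2HSV); m=cv2.inRange(h,(100,120,50),(122,255,255)); k,l,stt,ce=cv2.connectedComponentsWithStats(m)
    print([(ce[i],stt[i,4]) for i in range(1,k) if stt[i,4]>8])
E
```

```text
time_s: 22.18
ee_pos: [0.5111, -0.164, 0.2932]
eef_rot: [3.128, -0.343, 1.686]
force: [-0.6, 1.5, -0.8]
grip_width: 0.0376
t 22.18 p [ 0.511 -0.164  0.293] z [-0.025  0.335 -0.942] x [-0.108  0.936  0.336] q [-0.472  0.341  1.513  0.293  1.475 -0.641] F [-0.553  1.504 -0.805] w 0.0376
[(array([188.091, 135.636]), np.int32(44)), (array([266.731, 202.077]), np.int32(26))]
[(array([284.636, 221.564]), np.int32(55)), (array([280.36 , 331.248]), np.int32(125))]
```

View pics/k1.png

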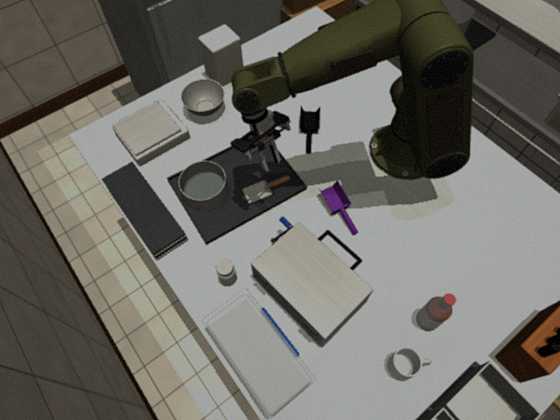

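View pics/k2.png

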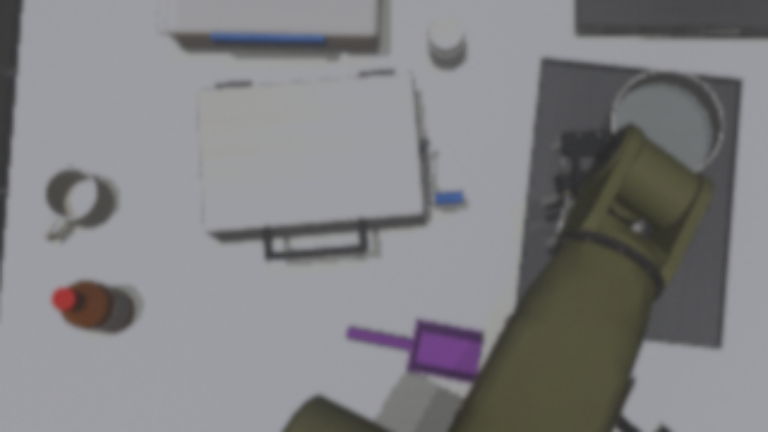

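The lid is shut and the knob is within 0.3 px of its starting place in both views. Everything else stands where it was and the robot is clear. Handing in.

```bash
python3 -c "
from h import *
print(ctrl.hand_in())"
```

```text
the job is handed in; nothing more can be done
None
```

The scoop is in the chest and the lid is fully shut over it. I handed the job in after about 22 s of the 72 s allowed; no verdict was reported.

- **Lid up:** I raised the lid by its bar to the end of the stay. It then resisted about 30 N of pull forward, so the stay was locked.
- **Scoop in:** I lowered the steel, white-handled scoop until it touched the chest floor, then let go. It lay flat in front of the brush, with the lid still propped.
- **Lid down:** I held the blue knob all the way from the lock to shut. The lid seated gently, with the force turning to about 15 N upward at a knob elevation of 14°, against 15° expected.

**Last checks:** Both camera views show the lid shut, with the knob within 0.3 px of where it started. The purple scoop, shaker, oil and mug look where they were in both views. The sieve, spatula, bowl and black scoop were judged from the scene view, because the arm hides part of the top view. I can't see the scoop through the closed lid; its place inside was last seen just before the lid came down. The robot was clear of everything at the end.

**One irregularity:** above the chest, the wrist briefly read about 4 N, possibly the gripper body brushing the propped lid's bar. It went away when I backed off, and the lid and knob did not move.

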